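# Stand the soybean blocks in their ripening sleeves

## Task

Stand both loose soybean blocks, the thick one lying on the sloping board and the slim one standing on the bench, on end in the two steel sleeves, each in the sleeve of its own thickness. Lower each one by hand right down to the bottom of its sleeve rather than letting it fall in, leave it upright and let go. The sleeves are deep and let fingers in only by the notches on their broad sides, so the lying block has to be stood up on the bench first and taken again by its broad faces; leave the other things where they are.

Things in the scene. Friction and masses are not known exactly. Their poses are not given: they have to be found in the camera images.
- block_thick_mid (a point): Centre of the thick block: a brown pressed soybean brick, 50 mm thick, 64 mm wide, 100 mm long, about 0.3 kg. It starts lying on the sloping board on one of its broad 64 x 100 mm faces, its length running up the slope. Own axes: x across the thickness, y across the width, z along the length. At the start own +z points up the slope, at 30 degrees above level, and own +x is the outward normal of its upper face. Stood on either end it is stable.
- block_slim_mid (a point): Centre of the slim block: a brown pressed soybean brick, 36 mm thick, 64 mm wide, 100 mm long, about 0.22 kg. It starts standing on its end on the bench. Own axes: x across the thickness, y across the width, z along the length.
- sleeve_thick_floor (a point): The thick block's sleeve: a fixed upright pocket of bare sheet steel on a foot plate. Pocket 53.5 mm (own x) by 67.5 mm (own y) inside, open above, for a 50 x 64 mm block on end with 1.75 mm play all round. This point is the centre of the pocket floor, 4 mm above the bench; own z is up. It may stand on either side of the slim block's sleeve.
- sleeve_slim_floor (a point): The slim block's sleeve, fixed, of the same make but narrower. Pocket 39.5 mm (own x) by 67.5 mm (own y) inside, open above, for a 36 x 64 mm block on end with 1.75 mm play all round. This point is the centre of the pocket floor, 4 mm above the bench; own z is up.
- sleeve_thick_rim (a point): Centre of the mouth of the thick sleeve, 120 mm above its floor, so 20 mm above a seated block. Walls 3 mm thick end here; above them are outward flared lips, 7 mm higher. The two broad sides (facing own +x, -x) each have a central notch 44 mm wide from the rim 66 mm down, for fingers holding a block by its broad faces; the two narrow sides are solid.
- sleeve_slim_rim (a point): Centre of the mouth of the slim sleeve, 120 mm above its floor, so 20 mm above a seated block. Walls 3 mm thick end here; above them are outward flared lips, 7 mm higher. The two broad sides (facing own +x, -x) each have a central notch 44 mm wide from the rim 66 mm down, for fingers holding a block by its broad faces; the two narrow sides are solid.
- slope: Fixed wooden board on a base (150 x 100 mm), sloping at 30 degrees, that carries the thick block. Its origin is on the bench under the middle of the base; own x points to the low end (with a 16 mm stop lip), own z up. The board is 40 mm wide, so the block overhangs it by 12 mm on either side and can be held by its two narrow sides (64 mm apart), best near the upper end.
- clear_patch (a point): Centre, at bench height, of a patch of bare bench about 150 mm across where nothing ever stands: room to put a block down.
- half_block_at (a point): Bystander to be left alone: a broken stub of a brown block, 46 x 64 x 52 mm high. The point is on its middle, 26 mm above its underside as built.
- jar_at (a point): Bystander to be left alone: an amber screw jar, 56 mm across and 85 mm high. The point is on its middle, 20 mm above its underside as built.
- brush_at (a point): Bystander to be left alone: a wooden hand brush lying down, 170 mm long. The point is on its middle, 20 mm above its underside.
- cup_at (a point): Bystander to be left alone: a steel cup, 70 mm across and 60 mm high. The point is on its middle, 20 mm above its underside as built.
- logger_at (a point): Bystander to be left alone: a white box-shaped climate logger with a short black aerial, 45 x 75 x 90 mm. The point is on its middle, 20 mm above its underside as built.

How it is judged (in metres and radians):
At the end, for the whole second after the job is handed in: Each block stands on end (either end, either way round, within 0.09 rad of its sleeve's axis) in the sleeve of its own thickness, its centre within 8 mm of the sleeve's axis and 44 to 56 mm above the pocket floor (50 mm when fully home), at rest and released (horizontal distance between block_thick_mid and sleeve_thick_floor below 0.008 m and z of block_thick_mid in the frame of sleeve_thick_floor between 0.044 and 0.056 m and angle between the z axis of block_thick_mid and the z axis of sleeve_thick_floor, either way round below 0.09 rad and linear speed of each of block_thick, block_slim below 0.02 m/s and contact force between each of block_thick, block_slim and the fingers below 0.2 N and horizontal distance between block_slim_mid and sleeve_slim_floor below 0.008 m and z of block_slim_mid in the frame of sleeve_slim_floor between 0.044 and 0.056 m and angle between the z axis of block_slim_mid and the z axis of sleeve_slim_floor, either way round below 0.09 rad); the robot touches nothing.
It fails at once if the thick block is let fall inside a sleeve (faster than 0.55 m/s) instead of being lowered ((horizontal distance between block_thick_mid and sleeve_thick_floor below 0.012 m or horizontal distance between block_thick_mid and sleeve_slim_floor below 0.012 m) and height (world z) of block_thick_mid below 0.12 m and linear speed of block_thick above 0.55 m/s).
It fails at once if the slim block is let fall inside a sleeve (faster than 0.55 m/s) instead of being lowered ((horizontal distance between block_slim_mid and sleeve_thick_floor below 0.012 m or horizontal distance between block_slim_mid and sleeve_slim_floor below 0.012 m) and height (world z) of block_slim_mid below 0.12 m and linear speed of block_slim above 0.55 m/s).
It fails at once if a bystander is pushed more than 30 mm from its place (distance of any of half_block_at, jar_at, brush_at, cup_at, logger_at from where it was at the start of the episode above 0.03 m).
It also fails if it takes over 69 s, if anything falls off the work surface, if the arm or the gripper's body presses on something with over 40 N, if the wrist force passes 120 N, or if a joint passes its speed limit or range.

## Robot

A 6-joint arm with a two-finger parallel gripper is mounted at the origin on the work surface. World frame = base frame: x ahead of the robot, y to its left, z up, the work surface at z = 0. Lengths are in mm, angles in rad, forces in N, time in s.
With the tool pointing down it reaches from about 350 to 975 mm from the base axis. Payload 7.1 kg.
Tool frame: the origin (TCP) lies at the very end of the fingers, on their centre line; the grasp point (between the pads) lies 19 mm behind it; y points along the fingers, x is the direction in which the jaws open and shut, and the axes are right-handed (so a half turn about y gives the same grasp; the last joint's range is limited). The gripper opens to 88 mm and grips with 3 to 60 N. Pads are 20 mm wide; open, the fingers measure 115 mm over their backs; the gripper's body (75 mm by 178 mm) begins 61 mm behind the grasp point.
Start: joints at [-1.218, 0.423, 1.63, -0, 1.089, -0.019], TCP at [227.074, -582.273, 222.675] pointing down, gripper open.
Joint ranges: [-3, 3], [-0.9, 2.11], [0.09, 2.58], [-1.31, 4.45], [0.11, 2.69], [-2.54, 2.54]. Speed limits (rad/s): [2.39, 2.39, 3.01, 3.14, 3.14, 3.14].

## Interface

Orientations are given as a rotation vector (axis times angle).
In Python, from workcell import ctrl gives the robot as it stands. The module is installed in compiled form; this text tells all that it offers.
- The arm moves only by the tool jog_arm, never from a script. Its argument "steps" is a list of rows, each an object with "turn": the turn, a rotation vector about the world's x, y, z scaled (see below), a list of three; "dp": the shift along the world's x, y, z scaled (see below), a list of three; "claw": the opening, from 0 (shut) to 1 (fully open). In form: [{"turn": [wx, wy, wz], "dp": [x, y, z], "claw": claw}, ...]. A call has 1 to 12 rows; each row is the pose to reach, as a shift and turn from the pose measured when the call began, turning the shorter way round; what a row does not reach only later rows make up. The controller multiplies each number of a shift by 80 mm and each number of a turn by pi rad. A row lasts 1/12 s, in which the tool goes at most 41.7 mm and 7.16 degrees, less where a joint would pass 70% of its speed; a pose out of reach is approached as far as the arm can. A call with a number of a shift or a turn outside -1 to 1 is refused whole. A call with a gripper value outside its range is refused whole. The fingers move at their own pace and stop on an object; the grip force is fixed at half the most. Time passes only in rows, so rows that repeat a pose let the fingers close. It gives the time, the measured TCP pose, the force and the opening at its end, in the units of the state.
- ctrl.get_obs(): the state, without advancing time (a new reading comes with each control period).
- ctrl.get_image(name): name is "scene" or "top"; returns a dict with "img" (384x512x3 uint8, red, green, blue), "range_z" (384x512 float32, mm along the optical axis (not along the pixel's ray), 0 where there is no reading), "fovy" (degrees; the focal length in pixels is half the picture's height over the tangent of half this angle, whatever the lens; pixels are square), "cx", "cy" (the principal point, pixels), "dist_coeffs" ([k1, k2, p1, p2, k3] as OpenCV has them; the pictures are not rectified), "camera_from_world" (4x4, takes a point from world to camera coordinates). Camera axes: x right, y down, z forward; pixel columns grow to the right and rows downward; lengths in mm; the calibration is good to about 2 mm. A picture is of the moment at which its call begins.
- ctrl.close_job(): hands the job in, once; it reports no verdict.
The state is a dict: "t": time; "qpos": joint angles; "qvel": joint speeds; "joint_torque": joint torques, N m; "ee_pos": TCP position; "orientation": TCP orientation; "ft_force": force on the tool from outside, world axes, zero at the start; "moment": the same for the moment, N m; "width": finger opening in mm.
Only numpy, scipy, OpenCV 4.12 (cv2) and the standard library are available. Lean on these libraries where they do the work, as an engineer would, in place of code of your own. Each camera call takes 0.05 s, during which the arm holds its last target.

## Working session

There is one attempt and no reset: what is moved stays moved. The work goes in short steps, Python scripts to look and compute and a tool call to move; the robot and the scene stay as the last step left them, time stands still between calls to the robot, and variables do not carry over. Pictures are saved under pics/ and viewed, and the job is handed in when it is done.

Besides the shell and the picture viewer there is one more tool, called after "Request:" by a JSON object that holds its "api" and its "payload". jog_arm: Moves the arm, as the interface text tells. Its arguments: {"type":"object","properties":{"steps":{"type":"array","items":{"type":"object","properties":{"turn":{"type":"array","items":{"type":"number"}},"dp":{"type":"array","items":{"type":"number"}},"claw":{"type":"number"}}}}},"required":["steps"]}

```bash
mkdir -p pics; ls
python3 - <<'E'
from workcell import ctrl
import cv2,numpy as np
print(ctrl.get_obs())
for n in("scene","top"):
    d=ctrl.get_image(n)
    np.savez(f"pics/{n}0.npz",**d)
    cv2.imwrite(f"pics/{n}0.png",cv2.cvtColor(d["img"],cv2.COLOR_RGB2BGR))
    print(n,d["fovy"],d["cx"],d["cy"],d["dist_coeffs"],d["camera_from_world"])
E
```

```text
pics
{'t': 0.0, 'qpos': array([-1.21802536e+00,  4.23822368e-01,  1.63072993e+00,  3.22232166e-06,
        1.08862128e+00, -1.90045057e-02]), 'qvel': array([ 0.00106519,  0.00244206, -0.00149099,  0.00028377,  0.0001855 ,
       -0.00137682]), 'joint_torque': array([-1.01081496e-03, -5.44636452e+01, -2.73661959e+01,  6.44679763e-02,
        2.27748096e-02, -1.36461913e-04]), 'ee_pos': array([ 226.86262855, -581.74129651,  221.8975616 ]), 'orientation': array([-1.3615109 ,  0.93206242, -0.92993987]), 'ft_force': array([0.29399827, 0.07530171, 0.41092069]), 'moment': array([0.00239385, 0.06620561, 0.01157955]), 'width': 87.7237955771859}
scene 49.560603658718385 257.11990033404896 192.04337434492976 [-0.1200783  0.         0.         0.         0.       ] [[ 6.95466832e-01  7.18274101e-01 -2.02039753e-02 -3.52460589e+02]
 [ 3.79896362e-01 -3.91409166e-01 -8.38139379e-01 -1.15967579e+02]
 [-6.09921830e-01  5.75222722e-01 -5.45081811e-01  1.75808316e+03]
 [ 0.00000000e+00  0.00000000e+00  0.00000000e+00  1.00000000e+00]]
top 54.30893716106262 258.4143649144077 192.20731749708474 [-0.10124996  0.          0.          0.          0.        ] [[-9.93897990e-03 -9.99841631e-01  1.47624645e-02 -5.68939119e+01]
 [-9.97157050e-01  8.80737256e-03 -7.48348042e-02  5.18582118e+02]
 [ 7.46929341e-02 -1.54642772e-02 -9.97086667e-01  1.06301353e+03]
 [ 0.00000000e+00  0.00000000e+00  0.00000000e+00  1.00000000e+00]]
```

View pics/scene0.png

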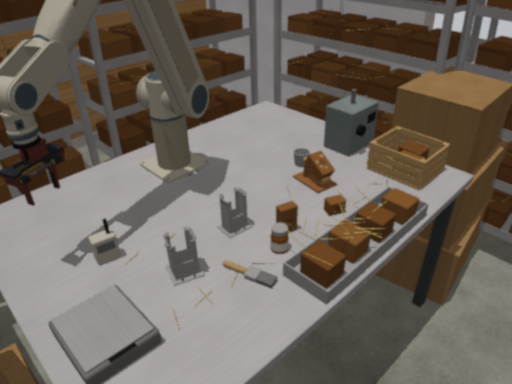

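View pics/top0.png

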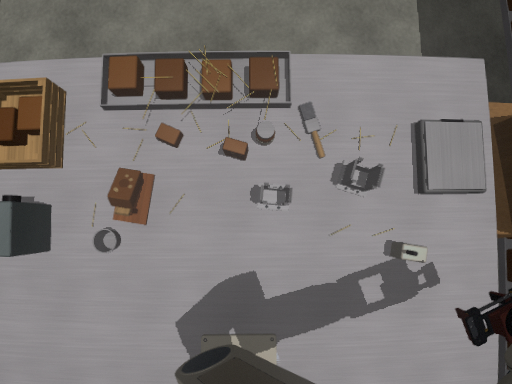

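```bash
cat > h.py <<'E'
import numpy as np,cv2
from scipy.spatial.transform import Rotation as R
def load(n): return dict(np.load(f"pics/{n}.npz"))
def grab(n,tag):
    from workcell import ctrl
    d=ctrl.get_image(n); np.savez(f"pics/{n}{tag}.npz",**d)
    cv2.imwrite(f"pics/{n}{tag}.png",cv2.cvtColor(d["img"],cv2.COLOR_RGB2BGR)); return d
def KD(d):
    f=192/np.tan(np.radians(float(d["fovy"])/2))
    return np.array([[f,0,float(d["cx"])],[0,f,float(d["cy"])],[0,0,1]]),d["dist_coeffs"]
def cloud(d):
    K,D=KD(d); v,u=np.mgrid[:384,:512]
    p=cv2.undistortPoints(np.stack([u,v],-1).reshape(-1,1,2).astype(float),K,D).reshape(384,512,2)
    z=d["range_z"].astype(float); c=np.dstack([p*z[...,None],z])
    T=d["camera_from_world"]; w=(c-T[:3,3])@T[:3,:3]; w[z==0]=np.nan; return w
def proj(d,P):
    K,D=KD(d);T=d["camera_from_world"]
    return cv2.projectPoints(np.asarray(P,float).reshape(-1,1,3),cv2.Rodrigues(T[:3,:3])[0],T[:3,3],K,D)[0].reshape(-1,2)
E
python3 - <<'E'
from h import *
for n in("scene0","top0"):
    w=cloud(load(n)); print(n,np.nanpercentile(w[...,2],[1,5,25,50,75,95,99]))
    im=np.zeros((384,512,3),np.uint8); z=np.nan_to_num(w[...,2])
    cv2.imwrite(f"pics/h_{n}.png",cv2.applyColorMap(np.clip(z,0,250).astype(np.uint8),cv2.COLORMAP_JET))
    d=load(n); cv2.imwrite(f"pics/big_{n}.png",cv2.resize(cv2.cvtColor(d["img"],cv2.COLOR_RGB2BGR),(800,600),interpolation=cv2.INTER_CUBIC))
E
```

```text
scene0 [-753.63174846 -748.5669627    -1.9716675     3.67912911  117.45978809
  546.55549525  663.25011407]
top0 [-7.56955599e+02 -7.51774974e+02 -2.28675656e+00  1.22271257e-01
  2.70626110e+00  9.73617515e+01  4.13081162e+02]
```

View pics/h_top0.png

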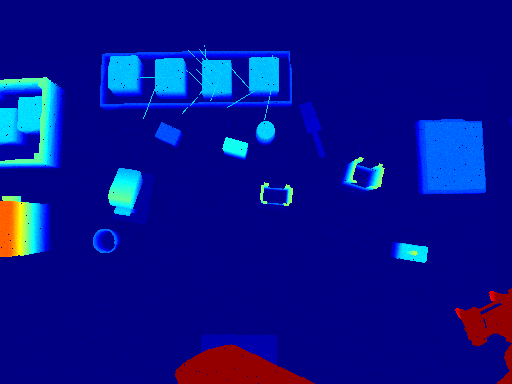

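Run:
```python
from h import *
t=load("top0"); s=load("scene0"); wt=cloud(t); ws=cloud(s)
# top boxes
def pts(w,x,y,z0,z1,c=None):
    m=(w[...,2]>z0)&(w[...,2]<z1)
    m&=(np.hypot(w[...,0]-x,w[...,1]-y)<(c or 70)); return w[m]
for n,(u,v) in dict(sl=(235,148),half=(168,134),sA=(273,196),sB=(361,175),thick=(128,187),cup=(104,240),jar=(265,131),log=(412,252),brush=(312,120)).items():
    print(n,np.round(wt[v,u]))
# local bench height bias
for nm,w in(("top",wt),("scene",ws)):
  for x,y in((500,-250),(500,-100),(500,150),(600,0),(500,50)):
    m=(np.hypot(w[...,0]-x,w[...,1]-y)<25)&(abs(w[...,2])<15); print(nm,x,y,m.sum(),np.median(w[m][:,2]) if m.any() else None, end=';')
print()
x,y=wt[148,235,:2]
for nm,w in(("top",wt),("scene",ws)):
    p=pts(w,x,y,88,112,60); print(nm,len(p),np.median(p,0),cv2.minAreaRect(p[:,:2].astype(np.float32)))
# raster sleeves
for n,(u,v) in dict(sA=(273,196),sB=(361,175)).items():
    c=np.nanmedian(wt[v-15:v+15,u-15:u+15].reshape(-1,3),0)[:2]
    im=np.zeros((600,800,3),np.uint8)
    for w,off in((wt,200),(ws,600)):
        p=pts(w,c[0],c[1],8,145,90)
        for q in p:
            a=int(off-(q[1]-c[1])*2.5); b=int(300-(q[0]-c[0])*2.5)
            if 0<=a<800 and 0<=b<600:
                im[max(0,b-1):b+2,max(0,a-1):a+2]=cv2.applyColorMap(np.uint8([[min(255,max(0,q[2]*1.8))]]),cv2.COLORMAP_JET)[0,0]
    cv2.imwrite(f"pics/{n}.png",im); print(n,c)
```

```text
sl [633.   2.  98.]
half [684. 195.  52.]
sA [ 508. -105.    2.]
sB [ 568. -368.    5.]
thick [529. 290. 104.]
cup [382. 396.   1.]
jar [681. -80.  90.]
log [ 348. -463.  130.]
brush [ 731. -223.   19.]
top 500 -250 223 0.03045322000544412;top 500 -100 195 3.9184149668657;top 500 150 218 -0.04763668010906241;top 600 0 215 0.04139842915233578;top 500 50 225 0.1486481215162332;scene 500 -250 89 3.1167123645430146;scene 500 -100 0 None;scene 500 150 80 1.1388353211907232;scene 600 0 24 0.898787792294111;scene 500 50 86 1.1818433858039437;
top 321 [637.92108092   1.66527544  99.54314323] ((638.753662109375, 2.355701446533203), (63.7267951965332, 36.37138366699219), 73.5256576538086)
scene 195 [648.65698042  -4.23644659  99.41282047] ((644.2706298828125, 2.0269241333007812), (66.64424896240234, 40.7243766784668), 74.90591430664062)
sA [ 507.82641893 -102.31083792]
sB [ 565.14231965 -361.68893498]
```

View pics/sA.png

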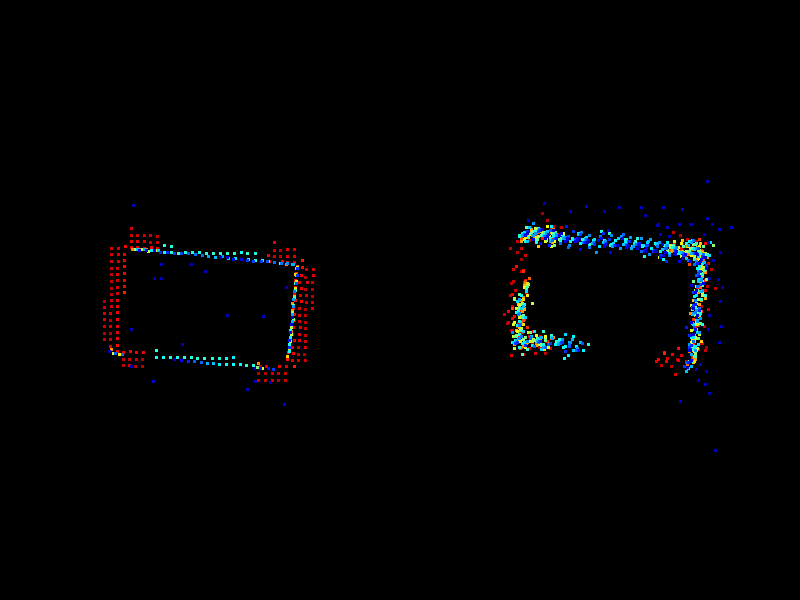

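View pics/sB.png

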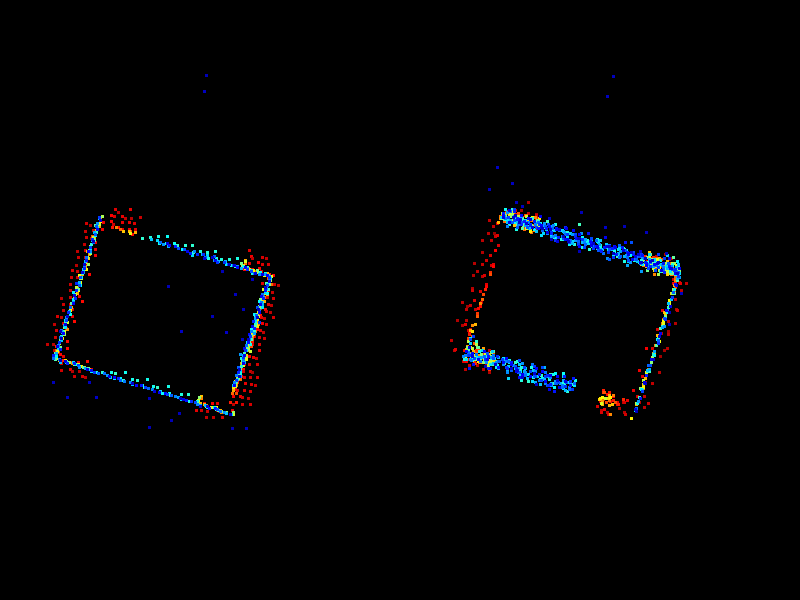

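```bash
cat > fit.py <<'E'
from h import *
from scipy.optimize import least_squares
def rectfit(p,x0,hx,hy,t=3.):
    # p Nx2; distance to rectangle wall band
    def res(v):
        c,s=np.cos(v[2]),np.sin(v[2]); q=p-v[:2]
        a=np.abs(q[:,0]*c+q[:,1]*s); b=np.abs(-q[:,0]*s+q[:,1]*c)
        def sd(hx,hy):
            dx,dy=a-hx,b-hy
            return np.hypot(np.maximum(dx,0),np.maximum(dy,0))+np.minimum(np.maximum(dx,dy),0)
        i,o=sd(hx,hy),sd(hx+t,hy+t)
        return np.where(abs(i)<abs(o),i,o)
    r=least_squares(res,x0,loss="soft_l1",f_scale=0.7); return r.x,np.median(abs(res(r.x)))
def sleeve(w,c,th,hx,z0=12,z1=117):
    m=(w[...,2]>z0)&(w[...,2]<z1)&(np.hypot(w[...,0]-c[0],w[...,1]-c[1])<70)
    best=None
    for dx in(-4,0,4):
        for dy in(-4,0,4):
            r=rectfit(w[m][:,:2],[c[0]+dx,c[1]+dy,th],hx,33.75)
            if best is None or r[1]<best[1]: best=r
    return best,m.sum()
E
python3 - <<'E'
from fit import *
t=load("top0"); s=load("scene0"); wt=cloud(t); ws=cloud(s)
for n,d in(("top",t),("scene",s)):
    T=d["camera_from_world"]; print(n,"campos",-T[:3,:3].T@T[:3,3])
for nm,w in(("top",wt),("scene",ws)):
    for hx in (19.75,26.75):
        print(nm,"A",hx,sleeve(w,(507,-104),-.1,hx),"B",sleeve(w,(561,-357),-.25,hx))
# thick upper face
for nm,w in(("top",wt),("scene",ws)):
    m=(np.hypot(w[...,0]-530,w[...,1]-288)<75)&(w[...,2]>25)
    p=w[m]; 
    print(nm,len(p)); rng=np.random.default_rng(0); b=None
    for _ in range(500):
        q=p[rng.choice(len(p),3,False)]; nn=np.cross(q[1]-q[0],q[2]-q[0]); L=np.linalg.norm(nn)
        if L<50: continue
        nn/=L; 
        if abs(nn[2])<.75 or abs(nn[2])>.95: continue
        k=abs((p-q[0])@nn)<2
        if b is None or k.sum()>b.sum(): b=k
    q=p[b]; c=q.mean(0); u,S,V=np.linalg.svd(q-c); nn=V[2]*np.sign(V[2][2]); print("plane n",nn,"c",c,len(q))
    up=np.array([-nn[0],-nn[1],0]); up/=np.linalg.norm(up); z=np.array([0,0,1])-nn*nn[2]; z/=np.linalg.norm(z); y=np.cross(z,nn)
    ab=np.stack([(q-c)@z,(q-c)@y],1).astype(np.float32); r=cv2.minAreaRect(ab); print("z",z,"y",y,r, np.percentile(ab,[1,99],axis=0))
    mid=c+r[0][0]*z+r[0][1]*y-25*nn; print("mid",mid)
E
```

```text
top campos [ 437.14274841  -45.01351169 1099.564499  ]
scene campos [1361.47361045 -803.51684236  853.98105323]
top A 19.75 ((array([ 5.05475672e+02, -1.05791183e+02, -9.81769546e-02]), np.float64(0.14902838035532717)), np.int64(148)) B ((array([ 5.59061576e+02, -3.47082946e+02, -2.09843339e-01]), np.float64(1.6883679913375385)), np.int64(557))
top A 26.75 ((array([ 4.98967621e+02, -1.05097325e+02, -9.79534895e-02]), np.float64(0.45619386943642404)), np.int64(148)) B ((array([ 5.59116279e+02, -3.48142598e+02, -3.03813086e-01]), np.float64(0.546767880477514)), np.int64(557))
scene A 19.75 ((array([ 5.09604349e+02, -1.06309129e+02, -1.02844618e-01]), np.float64(0.7338961895181555)), np.int64(727)) B ((array([ 5.64027139e+02, -3.51415364e+02, -2.52516423e-01]), np.float64(3.006518899694715)), np.int64(909))
scene A 26.75 ((array([ 5.03049536e+02, -1.07213606e+02, -9.01523368e-02]), np.float64(0.9573149432321983)), np.int64(727)) B ((array([ 5.60663210e+02, -3.49793970e+02, -3.09409575e-01]), np.float64(0.6607529256095006)), np.int64(909))
top 1160
plane n [ 0.49112178 -0.0707902   0.86820974] c [538.96458547 305.11236002  99.44850535] 553
z [-0.8593288   0.12386349  0.49619739] y [0.1426654  0.98977098 0.        ] ((-1.6195487976074219, -0.15601730346679688), (101.30036926269531, 63.84442138671875), 0.5507116317749023) [[-49.91984787 -31.1457148 ]
 [ 47.02636292  30.30311028]]
mid [528.05600766 306.5270906   76.93964605]
scene 667
plane n [ 0.50153493 -0.11625461  0.85729084] c [541.9234083  300.80675425  98.25704597] 189
z [-0.83514807  0.19358535  0.51483242] y [0.22581059 0.97417123 0.        ] ((-1.9601707458496094, -0.6965827941894531), (66.13368225097656, 101.66682434082031), 83.82965850830078) [[-49.96907379 -33.23564468]
 [ 48.03640472  32.67717133]]
mid [530.86477215 302.65506834  75.81561557]
```

```bash
cat >> h.py <<'E'
def turn_to(ori,x,y):
    """rotvec/pi from current to tool with axes x(jaw), y(approach); picks shorter jaw sign"""
    y=np.array(y,float);y/=np.linalg.norm(y); x=np.array(x,float); x-=y*(x@y); x/=np.linalg.norm(x)
    c=[]
    for s in(1,-1):
        M=np.stack([s*x,y,np.cross(s*x,y)],1); r=(R.from_matrix(M)*R.from_rotvec(ori).inv()).as_rotvec(); c.append(r)
    return [np.round(r/np.pi,4) for r in sorted(c,key=np.linalg.norm)]
def state():
    from workcell import ctrl
    o=ctrl.get_obs(); M=R.from_rotvec(o["orientation"]).as_matrix()
    print("t",round(o["t"],2),"p",np.round(o["ee_pos"],1),"jaw",np.round(M[:,0],3),"app",np.round(M[:,1],3),"q",np.round(o["qpos"],2),"F",np.round(o["ft_force"],1),"w",round(o["width"],1)); return o
E
python3 - <<'E'
from h import *
o=state()
for a in(-.288,): print(turn_to(o["orientation"],[np.cos(a),np.sin(a),0],[0,0,-1]))
print((np.array([638.7,2.4,200])-o["ee_pos"])/80)
E
```

```text
t 0.1 p [ 226.9 -581.8  222. ] jaw [ 0.363 -0.932 -0.001] app [-0.     0.001 -1.   ] q [-1.22  0.42  1.63 -0.    1.09 -0.02] F [-0.6 -0.   0.2] w 88.0
[array([-0.0003, -0.0003,  0.29  ]), array([-4.0e-04,  4.0e-04, -7.1e-01])]
[ 5.14721447  7.30289861 -0.27514722]
```

Request:
{"api": "jog_arm", "payload": {"steps": [{"dp":[0.33,0.45,0.1],"turn":[0,0,0.02],"claw":1},{"dp":[0.65,0.9,0.2],"turn":[0,0,0.04],"claw":1},{"dp":[0.65,0.9,0.2],"turn":[0,0,0.04],"claw":1}]}}

```text
t: 0.35
ee_pos: [280.8, -506.0, 238.2]
orientation: [-1.403, 0.833, -0.83]
ft_force: [-0.0, -0.6, 0.2]
width: 87.8
```

Request:
{"api": "jog_arm", "payload": {"steps": [{"dp":[0.33,0.45,0],"turn":[0,0,0.03],"claw":1},{"dp":[0.65,0.9,0],"turn":[0,0,0.06],"claw":1},{"dp":[0.65,0.9,0],"turn":[0,0,0.06],"claw":1}]}}

```text
t: 0.6
ee_pos: [334.5, -430.2, 237.8]
orientation: [-1.456, 0.685, -0.679]
ft_force: [0.0, 0.8, -0.1]
width: 87.9
```

Request:
{"api": "jog_arm", "payload": {"steps": [{"dp":[0.32,0.45,0],"turn":[0,0,0.02],"claw":1},{"dp":[0.63,0.9,0],"turn":[0,0,0.04],"claw":1},{"dp":[0.63,0.9,0],"turn":[0,0,0.04],"claw":1}]}}

```text
t: 0.85
ee_pos: [386.6, -354.7, 237.5]
orientation: [-1.485, 0.585, -0.578]
ft_force: [-0.3, -0.5, 0.5]
width: 87.9
```

Request:
{"api": "jog_arm", "payload": {"steps": [{"dp":[0.32,0.45,0],"turn":[0,0,0.02],"claw":1},{"dp":[0.63,0.9,0],"turn":[0,0,0.04],"claw":1},{"dp":[0.63,0.9,0],"turn":[0,0,0.04],"claw":1}]}}

```text
t: 1.1
ee_pos: [438.9, -279.7, 237.4]
orientation: [-1.51, 0.484, -0.477]
ft_force: [-0.8, 0.6, 0.2]
width: 87.9
```

Request:
{"api": "jog_arm", "payload": {"steps": [{"dp":[0.32,0.45,0],"turn":[0,0,0.02],"claw":1},{"dp":[0.63,0.9,0],"turn":[0,0,0.04],"claw":1},{"dp":[0.63,0.9,0],"turn":[0,0,0.04],"claw":1}]}}

```text
t: 1.35
ee_pos: [491.6, -205.0, 237.4]
orientation: [-1.53, 0.383, -0.377]
ft_force: [-0.0, -0.1, -0.2]
width: 87.6
```

Request:
{"api": "jog_arm", "payload": {"steps": [{"dp":[0.32,0.45,0],"turn":[0,0,0.02],"claw":1},{"dp":[0.63,0.9,0],"turn":[0,0,0.04],"claw":1},{"dp":[0.63,0.9,0],"turn":[0,0,0.04],"claw":1}]}}

```text
t: 1.6
ee_pos: [544.5, -130.4, 237.4]
orientation: [-1.545, 0.282, -0.276]
ft_force: [-0.0, -0.2, 0.1]
width: 87.7
```

Request:
{"api": "jog_arm", "payload": {"steps": [{"dp":[0.32,0.45,0],"turn":[0,0,0.02],"claw":1},{"dp":[0.63,0.9,0],"turn":[0,0,0.03],"claw":1},{"dp":[0.63,0.9,0],"turn":[0,0,0.03],"claw":1}]}}

```text
t: 1.85
ee_pos: [597.6, -55.9, 237.4]
orientation: [-1.553, 0.206, -0.203]
ft_force: [0.3, 0.3, -0.8]
width: 88.2
```

Run:
```python
from h import *
o=state()
a=-.288
print(turn_to(o["orientation"],[np.cos(a),np.sin(a),0],[0,0,-1])[0])
print((np.array([638.7,2.4,160])-o["ee_pos"])/80)
grab("scene","1")
```

```text
t 1.85 p [597.6 -55.9 237.4] jaw [ 0.966 -0.258 -0.003] app [-0.001  0.009 -1.   ] q [-0.12  0.37  1.67  0.01  1.1   0.14] F [ 0.3  0.3 -0.8] w 88.2
[-0.0028 -0.0003 -0.0087]
[ 0.51380975  0.72917443 -0.96776814]
```

View pics/scene1.png

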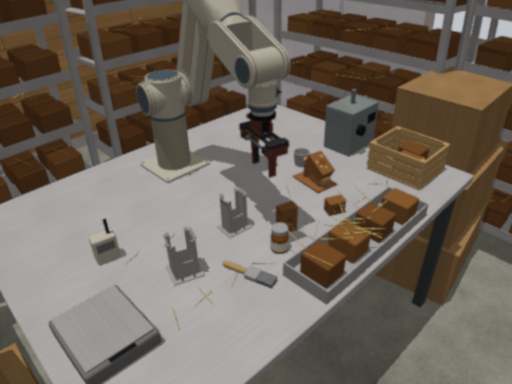

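Request:
{"api": "jog_arm", "payload": {"steps": [{"dp":[0.25,0.36,0],"turn":[0,0,0],"claw":1},{"dp":[0.51,0.73,0],"turn":[-0.003,0,-0.009],"claw":1},{"dp":[0.51,0.73,-0.45],"turn":[-0.003,0,-0.009],"claw":1},{"dp":[0.51,0.73,-0.9],"turn":[-0.003,0,-0.009],"claw":1},{"dp":[0.51,0.73,-0.9],"turn":[-0.003,0,-0.009],"claw":1}]}}

```text
t: 2.32
ee_pos: [632.8, 0.4, 158.4]
orientation: [-1.562, 0.239, -0.218]
ft_force: [-1.2, -0.2, -0.8]
width: 87.8
```

Request:
{"api": "jog_arm", "payload": {"steps": [{"dp":[0,0,-0.3],"turn":[0,0,0],"claw":1},{"dp":[0,0,-0.6],"turn":[0,0,0],"claw":1},{"dp":[0,0,-0.6],"turn":[0,0,0],"claw":1}]}}

```text
t: 2.57
ee_pos: [629.5, -1.5, 107.3]
orientation: [-1.563, 0.247, -0.214]
ft_force: [-1.7, 0.0, 0.1]
width: 87.8
```

Run:
```python
from h import *
o=state()
a=-.288
print(turn_to(o["orientation"],[np.cos(a),np.sin(a),0],[0,0,-1])[0])
print((np.array([638.7,2.4,62])-o["ee_pos"])/80)
grab("scene","2"); d=load("scene2")
c=d["img"][120:280,200:400]; cv2.imwrite("pics/s2c.png",cv2.cvtColor(cv2.resize(c,(800,640))[:600],cv2.COLOR_RGB2BGR))
```

```text
t 2.57 p [629.5  -1.5 107.3] jaw [ 0.957 -0.289 -0.02 ] app [-0.021 -0.002 -1.   ] q [-0.02  0.58  1.67 -0.    0.91  0.28] F [-1.7  0.   0.1] w 87.8
[ 0.0006 -0.0067  0.0017]
[ 0.11454822  0.04890153 -0.56606009]
```

View pics/s2c.png

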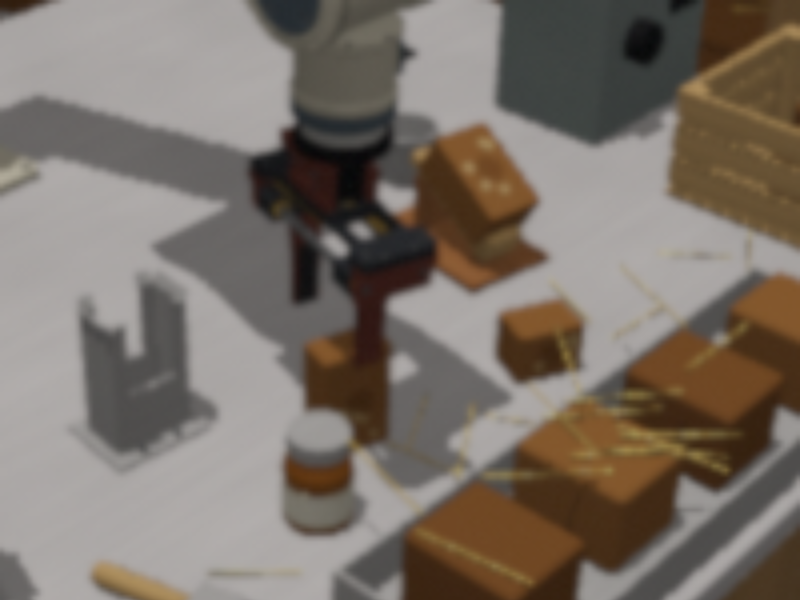

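Request:
{"api": "jog_arm", "payload": {"steps": [{"dp":[0.11,0.05,0],"turn":[0,-0.007,0.002],"claw":1},{"dp":[0.11,0.05,-0.2],"turn":[0,-0.007,0.002],"claw":1},{"dp":[0.11,0.05,-0.4],"turn":[0,-0.007,0.002],"claw":1},{"dp":[0.11,0.05,-0.57],"turn":[0,-0.007,0.002],"claw":1},{"dp":[0.11,0.05,-0.57],"turn":[0,-0.007,0.002],"claw":1},{"dp":[0.11,0.05,-0.57],"turn":[0,-0.007,0.002],"claw":1}]}}

```text
t: 3.12
ee_pos: [640.3, 2.5, 64.6]
orientation: [-1.56, 0.222, -0.229]
ft_force: [0.5, 0.3, 0.6]
width: 88.0
```

Run:
```python
from h import *
o=state()
a=-.288
print(turn_to(o["orientation"],[np.cos(a),np.sin(a),0],[0,0,-1])[0])
print((np.array([638.7,2.4,62])-o["ee_pos"])/80)
```

```text
t 3.12 p [640.3   2.5  64.6] jaw [ 0.959 -0.283  0.005] app [ 0.004 -0.002 -1.   ] q [-0.01  0.64  1.68 -0.    0.81  0.28] F [0.5 0.3 0.6] w 88.0
[ 0.0006  0.0014 -0.0002]
[-0.01942107 -0.00105167 -0.03284922]
```

Close, gently.

Request:
{"api": "jog_arm", "payload": {"steps": [{"dp":[-0.02,0,-0.03],"turn":[0,0.001,0],"claw":1},{"dp":[-0.02,0,-0.03],"turn":[0,0.001,0],"claw":0.6},{"dp":[-0.02,0,-0.03],"turn":[0,0.001,0],"claw":0.45},{"dp":[-0.02,0,-0.03],"turn":[0,0.001,0],"claw":0.3},{"dp":[-0.02,0,-0.03],"turn":[0,0.001,0],"claw":0.3},{"dp":[-0.02,0,-0.03],"turn":[0,0.001,0],"claw":0.1},{"dp":[-0.02,0,-0.03],"turn":[0,0.001,0],"claw":0.1},{"dp":[-0.02,0,-0.03],"turn":[0,0.001,0],"claw":0.1}]}}

```text
t: 3.78
ee_pos: [638.7, 2.5, 62.3]
orientation: [-1.561, 0.224, -0.227]
ft_force: [-0.4, 0.2, 0.4]
width: 44.7
```

Request:
{"api": "jog_arm", "payload": {"steps": [{"dp":[0,0,0.2],"turn":[0,0,0],"claw":0.1},{"dp":[0,0,0.4],"turn":[0,0,0],"claw":0.1},{"dp":[0,0,0.6],"turn":[0,0,0],"claw":0.1},{"dp":[0,0,0.8],"turn":[0,0,0],"claw":0.1},{"dp":[0,0,1],"turn":[0,0,0],"claw":0.1},{"dp":[0,0,1],"turn":[0,0,0],"claw":0.1}]}}

```text
t: 4.28
ee_pos: [640.3, 2.5, 145.0]
orientation: [-1.56, 0.221, -0.23]
ft_force: [0.9, 0.6, -2.5]
width: 36.5
```

Request:
{"api": "jog_arm", "payload": {"steps": [{"dp":[0,0,0.3],"turn":[0,0,0],"claw":0.1},{"dp":[0,0,0.6],"turn":[0,0,0],"claw":0.1},{"dp":[0,0,0.95],"turn":[0,0,0],"claw":0.1},{"dp":[0,0,0.95],"turn":[0,0,0],"claw":0.1}]}}

```text
t: 4.62
ee_pos: [642.9, 2.5, 225.2]
orientation: [-1.559, 0.215, -0.236]
ft_force: [1.8, 0.0, -2.3]
width: 36.4
```

Run:
```python
from h import *
o=state()
a=-.098
print(turn_to(o["orientation"],[np.cos(a),np.sin(a),0],[0,0,-1])[0])
print((np.array([505.5,-105.8,216])-o["ee_pos"])/80)
d=grab("scene","3")
c=d["img"][80:240,200:400]; cv2.imwrite("pics/s3c.png",cv2.cvtColor(cv2.resize(c,(800,640))[:600],cv2.COLOR_RGB2BGR))
```

```text
t 4.62 p [642.9   2.5 225.2] jaw [ 0.959 -0.283  0.013] app [ 0.013 -0.002 -1.   ] q [-0.01  0.44  1.6  -0.    1.09  0.27] F [ 1.8  0.  -2.3] w 36.4
[0.0003 0.0042 0.0602]
[-1.7176585  -1.35367405 -0.11546942]
```

View pics/s3c.png

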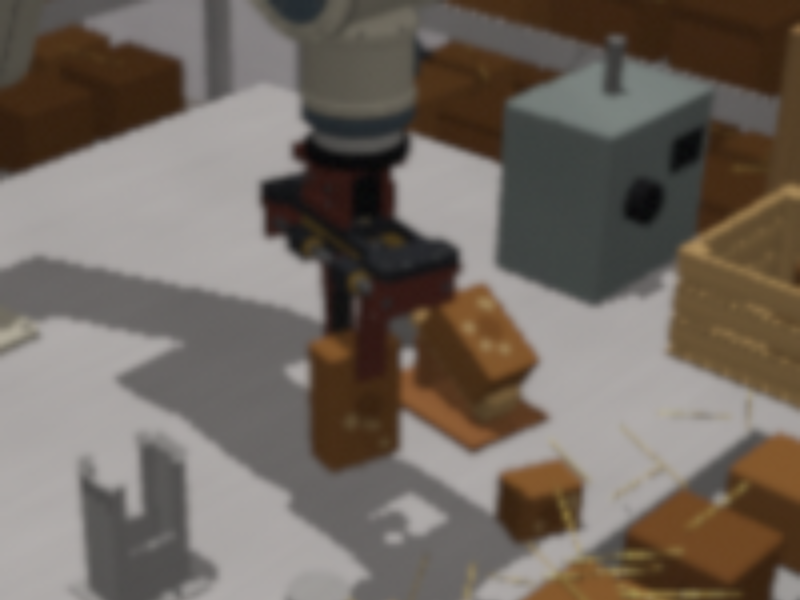

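Request:
{"api": "jog_arm", "payload": {"steps": [{"dp":[-0.3,-0.23,0],"turn":[0,0,0.015],"claw":0.1},{"dp":[-0.6,-0.45,0],"turn":[0,0,0.03],"claw":0.1},{"dp":[-0.9,-0.7,0.05],"turn":[0,0.004,0.03],"claw":0.1},{"dp":[-0.9,-0.7,0.05],"turn":[0,0.004,0.03],"claw":0.1}]}}

```text
t: 5.0
ee_pos: [564.5, -55.6, 223.9]
orientation: [-1.568, 0.16, -0.145]
ft_force: [0.4, 0.3, -3.0]
width: 36.0
```

Request:
{"api": "jog_arm", "payload": {"steps": [{"dp":[-0.3,-0.23,0],"turn":[0,0,0.015],"claw":0.1},{"dp":[-0.6,-0.45,0],"turn":[0,0,0.03],"claw":0.1},{"dp":[-0.82,-0.65,0],"turn":[0,0,0.03],"claw":0.1},{"dp":[-0.82,-0.65,0],"turn":[0,0,0.03],"claw":0.1},{"dp":[-0.82,-0.65,0],"turn":[0,0,0.03],"claw":0.1}]}}

```text
t: 5.42
ee_pos: [497.8, -107.9, 222.4]
orientation: [-1.572, 0.089, -0.071]
ft_force: [-0.3, 0.2, -2.7]
width: 35.9
```

Run:
```python
from h import *
o=state()
a=-.098
print(turn_to(o["orientation"],[np.cos(a),np.sin(a),0],[0,0,-1])[0])
print((np.array([505.5,-105.8,216])-o["ee_pos"])/80)
d=grab("scene","4"); t=grab("top","4")
c=d["img"][110:270,140:340]; cv2.imwrite("pics/s4c.png",cv2.cvtColor(cv2.resize(c,(800,640))[:600],cv2.COLOR_RGB2BGR))
c=t["img"][130:250,190:350]; cv2.imwrite("pics/t4c.png",cv2.cvtColor(cv2.resize(c,(800,600)),cv2.COLOR_RGB2BGR))
```

```text
t 5.42 p [ 497.8 -107.9  222.4] jaw [ 0.995 -0.102 -0.011] app [-0.012 -0.002 -1.   ] q [-0.23  0.26  1.88 -0.01  1.02 -0.13] F [-0.3  0.2 -2.7] w 35.9
[ 0.0007 -0.0037  0.0014]
[ 0.09580223  0.02603909 -0.07977807]
```

View pics/s4c.png

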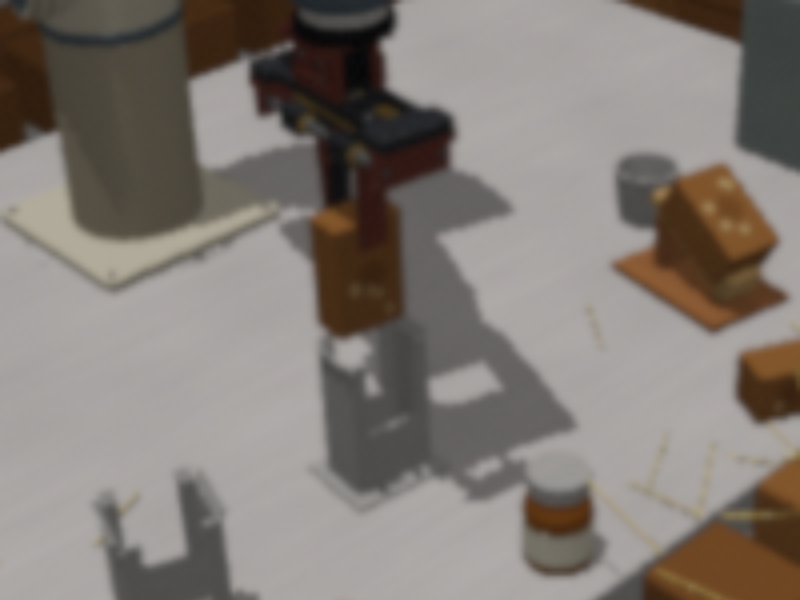

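View pics/t4c.png

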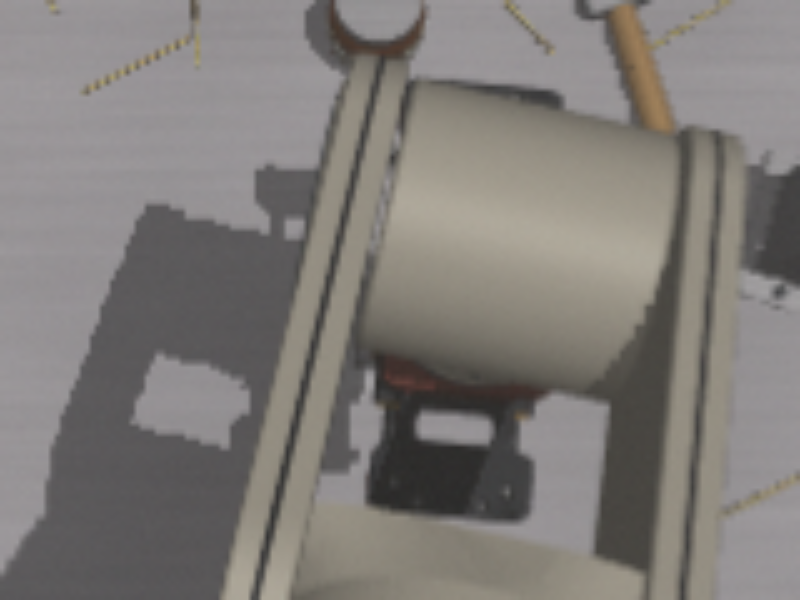

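```bash
cat >> fit.py <<'E'
def blockscene(w,c,th,hx,z0,z1,hy=32.):
    q=w-np.array([c[0],c[1],0]); m=(w[...,2]>z0)&(w[...,2]<z1)&(np.hypot(q[...,0],q[...,1])<48)
    p=w[m]
    r=None
    for dx in(-3,0,3):
        k=rectfit(p[:,:2],[c[0]+dx,c[1],th],hx,hy,0.)
        if r is None or k[1]<r[1]: r=k
    return r,len(p)
E
python3 - <<'E'
from fit import *
w=cloud(load("scene4")); 
q=w-np.array([498,-108,0]); m=(np.hypot(q[...,0],q[...,1])<50)&(w[...,2]>120)
print(np.histogram(w[m][:,2],bins=range(120,300,10)))
print("block",blockscene(w,(500,-108),-.1,18,172,215))
print("block",blockscene(w,(500,-108),-.1,18,172,200))
print("block up",blockscene(w,(500,-108),-.1,18,200,222))
print("sleeve",sleeve(w,(507,-104),-.1,19.75))
print("sleeve hi",sleeve(w,(507,-104),-.1,19.75,60,117))
# bottom edge: +x face pixel columns
i,j=np.where(m)
E
```

```text
(array([ 59,  28,  22,  55,  62,  65,  60,  58,  65,  61,  58,  67, 118,
        41,  47,  28,  23]), array([120, 130, 140, 150, 160, 170, 180, 190, 200, 210, 220, 230, 240,
       250, 260, 270, 280, 290]))
block ((array([ 4.99476776e+02, -1.06521274e+02, -1.08290326e-01]), np.float64(1.033404380241869)), 263)
block ((array([ 4.99565724e+02, -1.06401522e+02, -1.10446973e-01]), np.float64(0.958322419981581)), 165)
block up ((array([ 4.99262170e+02, -1.06484241e+02, -9.97014323e-02]), np.float64(1.0821162752040792)), 136)
sleeve ((array([ 5.09394662e+02, -1.06145716e+02, -1.06191300e-01]), np.float64(0.7881351465664501)), np.int64(727))
sleeve hi ((array([ 5.08882532e+02, -1.06131948e+02, -1.07134220e-01]), np.float64(0.7194476764293452)), np.int64(342))
```

Request:
{"api": "jog_arm", "payload": {"steps": [{"dp":[0.11,0,0],"turn":[0.001,-0.004,0.001],"claw":0.1},{"dp":[0.11,0,-0.1],"turn":[0.001,-0.004,0.001],"claw":0.1},{"dp":[0.11,0,-0.2],"turn":[0.001,-0.004,0.001],"claw":0.1},{"dp":[0.11,0,-0.25],"turn":[0.001,-0.004,0.001],"claw":0.1},{"dp":[0.11,0,-0.25],"turn":[0.001,-0.004,0.001],"claw":0.1},{"dp":[0.11,0,-0.25],"turn":[0.001,-0.004,0.001],"claw":0.1}]}}

```text
t: 6.02
ee_pos: [507.8, -107.0, 202.3]
orientation: [-1.568, 0.076, -0.077]
ft_force: [-1.0, -0.5, -3.3]
width: 35.7
```

Run:
```python
from fit import *
o=state()
print(turn_to(o["orientation"],[np.cos(-.1),np.sin(-.1),0],[0,0,-1])[0])
d=grab("scene","5");w=cloud(d)
print("block",blockscene(w,(508,-107),-.1,18,155,195))
m=(np.abs(w[...,0]-508)<40)&(np.abs(w[...,1]+107)<45)
print("sleeve",sleeve(w,(507,-104),-.1,19.75))
w0=cloud(load("scene0")); print("slim0 scene",blockscene(w0,(640,2),-.288,18,10,95))
c=d["img"][110:270,140:340]; cv2.imwrite("pics/s5c.png",cv2.cvtColor(cv2.resize(c,(800,640),interpolation=cv2.INTER_CUBIC)[:600],cv2.COLOR_RGB2BGR))
```

```text
t 6.02 p [ 507.8 -107.   202.3] jaw [ 0.995 -0.097  0.001] app [ 0.001  0.001 -1.   ] q [-0.23  0.29  1.88  0.    0.97 -0.14] F [-1.  -0.5 -3.3] w 35.7
[-0.0003  0.0003 -0.0009]
block ((array([ 5.09848690e+02, -1.05420309e+02, -9.88414685e-02]), np.float64(1.1024706981461616)), 248)
sleeve ((array([ 5.09634592e+02, -1.05661336e+02, -1.11070475e-01]), np.float64(0.7648211336016288)), np.int64(691))
slim0 scene ((array([ 6.41796419e+02,  3.16979151e+00, -2.59251690e-01]), np.float64(1.1024459702602378)), 357)
```

View pics/s5c.png

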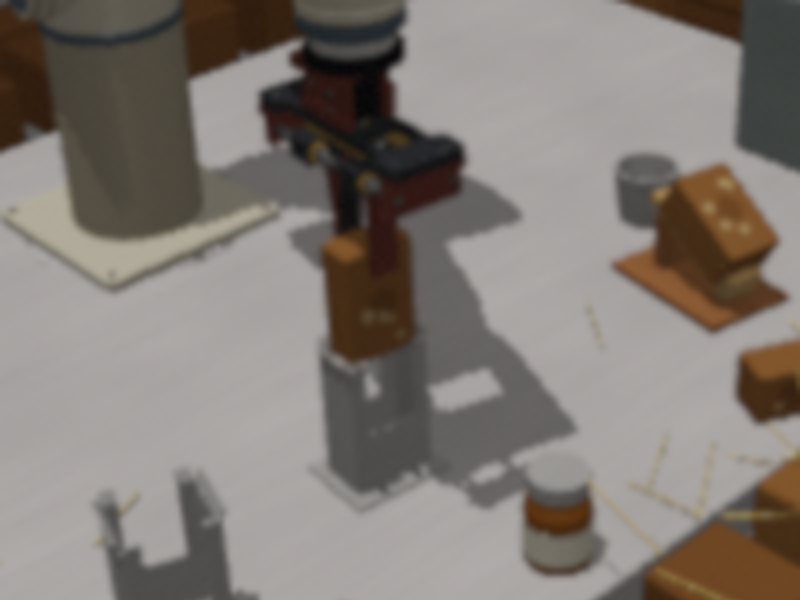

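Request:
{"api": "jog_arm", "payload": {"steps": [{"dp":[-0.01,-0.006,-0.1],"turn":[0,0,-0.001],"claw":0.1},{"dp":[-0.01,-0.006,-0.2],"turn":[0,0,-0.001],"claw":0.1},{"dp":[-0.01,-0.006,-0.3],"turn":[0,0,-0.001],"claw":0.1},{"dp":[-0.01,-0.006,-0.35],"turn":[0,0,-0.001],"claw":0.1},{"dp":[-0.01,-0.006,-0.35],"turn":[0,0,-0.001],"claw":0.1}]}}

```text
t: 6.48
ee_pos: [506.3, -107.4, 173.3]
orientation: [-1.568, 0.079, -0.078]
ft_force: [-1.5, 0.7, -2.8]
width: 35.7
```

Request:
{"api": "jog_arm", "payload": {"steps": [{"dp":[0,0,-0.07],"turn":[0,0,0],"claw":0.1},{"dp":[0,0,-0.14],"turn":[0,0,0],"claw":0.1},{"dp":[0,0,-0.2],"turn":[0,0,0],"claw":0.1},{"dp":[0,0,-0.2],"turn":[0,0,0],"claw":0.1}]}}

```text
t: 6.82
ee_pos: [505.7, -107.3, 156.2]
orientation: [-1.568, 0.081, -0.077]
ft_force: [0.4, 0.3, -2.4]
width: 35.6
```

Run:
```python
from fit import *
o=state(); print(o["moment"])
```

```text
t 6.82 p [ 505.7 -107.3  156.2] jaw [ 0.995 -0.1   -0.002] app [-0.002  0.002 -1.   ] q [-0.23  0.36  1.92  0.    0.87 -0.13] F [ 0.4  0.3 -2.4] w 35.6
[-0.0382382  -0.09202588  0.0001168 ]
```

Request:
{"api": "jog_arm", "payload": {"steps": [{"dp":[0.01,0,-0.1],"turn":[0,0,0],"claw":0.1},{"dp":[0.01,0,-0.2],"turn":[0,0,0],"claw":0.1},{"dp":[0.01,0,-0.3],"turn":[0,0,0],"claw":0.1},{"dp":[0.01,0,-0.4],"turn":[0,0,0],"claw":0.1},{"dp":[0.01,0,-0.5],"turn":[0,0,0],"claw":0.1},{"dp":[0.01,0,-0.5],"turn":[0,0,0],"claw":0.1}]}}

```text
t: 7.32
ee_pos: [505.3, -107.0, 114.3]
orientation: [-1.567, 0.083, -0.075]
ft_force: [-0.5, -0.1, -2.2]
width: 35.5
```

Request:
{"api": "jog_arm", "payload": {"steps": [{"dp":[0,0,-0.1],"turn":[0,0,0],"claw":0.1},{"dp":[0,0,-0.2],"turn":[0,0,0],"claw":0.1},{"dp":[0,0,-0.3],"turn":[0,0,0],"claw":0.1},{"dp":[0,0,-0.4],"turn":[0,0,0],"claw":0.1},{"dp":[0,0,-0.4],"turn":[0,0,0],"claw":0.1}]}}

```text
t: 7.73
ee_pos: [505.6, -107.1, 81.5]
orientation: [-1.567, 0.083, -0.075]
ft_force: [0.0, -0.1, -3.3]
width: 35.8
```

Run:
```python
from fit import *
o=state(); print(o["moment"]); d=grab("scene","6")
c=d["img"][110:270,140:340]; cv2.imwrite("pics/s6c.png",cv2.cvtColor(cv2.resize(c,(800,640),interpolation=cv2.INTER_CUBIC)[:600],cv2.COLOR_RGB2BGR))
```

```text
t 7.73 p [ 505.6 -107.1   81.5] jaw [ 0.995 -0.1   -0.005] app [-0.005  0.002 -1.   ] q [-0.23  0.49  1.95  0.    0.71 -0.13] F [ 0.  -0.1 -3.3] w 35.8
[-0.04385337 -0.05364757 -0.06669403]
```

View pics/s6c.png

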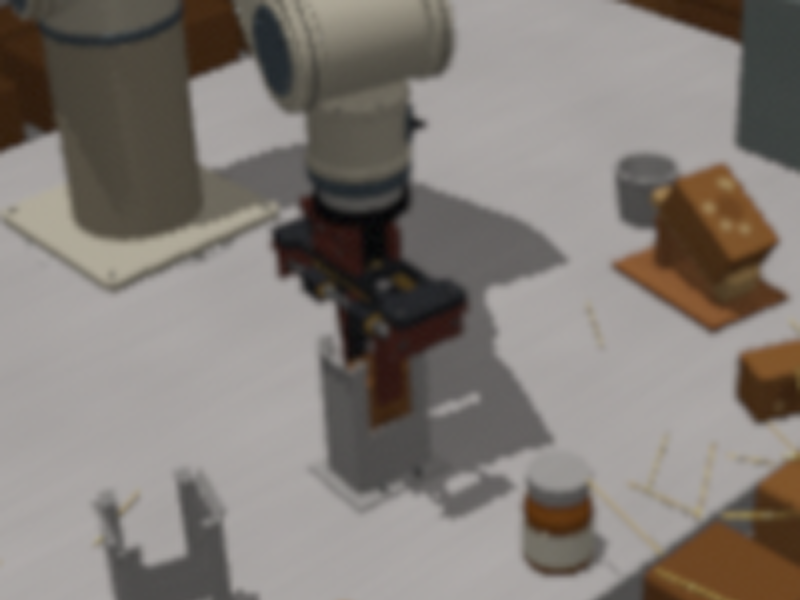

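Request:
{"api": "jog_arm", "payload": {"steps": [{"dp":[0,0,-0.05],"turn":[0,0,0],"claw":0.1},{"dp":[0,0,-0.1],"turn":[0,0,0],"claw":0.1},{"dp":[0,0,-0.14],"turn":[0,0,0],"claw":0.1},{"dp":[0,0,-0.14],"turn":[0,0,0],"claw":0.1}]}}

```text
t: 8.12
ee_pos: [505.6, -107.3, 73.0]
orientation: [-1.568, 0.083, -0.075]
ft_force: [-9.6, -0.4, 32.9]
width: 36.1
```

Request:
{"api": "jog_arm", "payload": {"steps": [{"dp":[0,0,-0.02],"turn":[0,0,0],"claw":0.1},{"dp":[0,0,-0.04],"turn":[0,0,0],"claw":0.1},{"dp":[0,0,-0.04],"turn":[0,0,0],"claw":0.1}]}}

```text
t: 8.37
ee_pos: [505.6, -107.5, 72.3]
orientation: [-1.568, 0.082, -0.075]
ft_force: [-10.9, 1.9, 32.8]
width: 35.8
```

Run:
```python
from fit import *
o=state(); d=grab("scene","7"); w=cloud(d)
# block colour pixels near sleeve
hsv=cv2.cvtColor(d["img"],cv2.COLOR_RGB2HSV)
c=d["img"][160:250,190:280]; cv2.imwrite("pics/s7c.png",cv2.cvtColor(cv2.resize(c,(600,600),interpolation=cv2.INTER_CUBIC),cv2.COLOR_RGB2BGR))
for nm in("scene6","scene7"):
    D=load(nm); w=cloud(D); h=cv2.cvtColor(D["img"],cv2.COLOR_RGB2HSV)
    m=(np.hypot(w[...,0]-508,w[...,1]+106)<45)&(h[...,0]>6)&(h[...,0]<18)&(h[...,1]>120)&(h[...,2]>60)
    p=w[m]; print(nm,len(p),np.percentile(p[:,2],[5,25,50,75,90,97]))
for z in (97,104,110,118):
    a=-.1; R2=np.array([[np.cos(a),-np.sin(a)],[np.sin(a),np.cos(a)]])
    P=[list(np.array([509.6,-106])+R2@np.array(k))+[z] for k in((18,32),(18,-32),(-18,-32),(-18,32))]
    print(z,np.round((proj(d,P)-[190,160])*600/90))
```

```text
t 8.37 p [ 505.6 -107.5   72.3] jaw [ 0.995 -0.1   -0.005] app [-0.005  0.002 -1.   ] q [-0.23  0.5   1.95  0.    0.69 -0.13] F [-10.9   1.9  32.8] w 35.8
scene6 36 [ 65.92814378  72.34732284  81.5210874  103.58411467 104.87228282
 105.13877142]
scene7 16 [ 66.71376048  73.32391687  92.30689468 103.19330485 105.46689402
 106.17106229]
97 [[365. 284.]
 [256. 334.]
 [213. 300.]
 [321. 252.]]
104 [[364. 272.]
 [255. 322.]
 [212. 288.]
 [320. 241.]]
110 [[364. 262.]
 [255. 311.]
 [211. 278.]
 [320. 230.]]
118 [[363. 248.]
 [254. 297.]
 [210. 264.]
 [319. 217.]]
```

View pics/s7c.png

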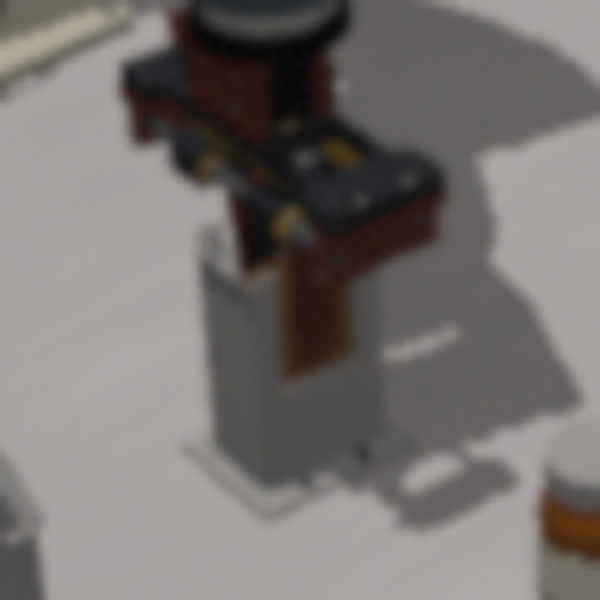

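Run:
```python
from fit import *
for nm,c,z in(("scene4",(499.5,-106.5),222.4),("scene5",(509.8,-105.4),202.3)):
    w=cloud(load(nm)); a=-.1
    q=w[...,:2]-np.array(c); bx=q[...,0]*np.cos(a)+q[...,1]*np.sin(a); by=-q[...,0]*np.sin(a)+q[...,1]*np.cos(a)
    m=(abs(bx)<14)&(abs(by)>13)&(abs(by)<29)&(w[...,2]>z+10)&(w[...,2]<z+60)
    print(nm,m.sum(),np.percentile(w[m][:,2]-z,[10,30,50,70,90]))
    m=(abs(bx-18)<4)&(abs(by)<29)&(w[...,2]>100)&(w[...,2]<z)
    print(np.sort(np.round(w[m][:,2]-z,1))[:25])
```

```text
scene4 28 [20.08231295 20.89665419 21.31076711 22.84856185 23.56584889]
[-76.6 -76.  -75.5 -75.4 -75.2 -75.1 -74.8 -74.7 -74.7 -74.5 -74.4 -73.6
 -73.4 -73.3 -73.  -72.3 -72.1 -71.9 -71.8 -71.6 -71.2 -71.1 -70.9 -70.6
 -70.3]
scene5 30 [18.86732991 21.20160083 22.01504966 22.5389192  23.35054738]
[-101.6 -100.8 -100.2  -99.1  -97.7  -96.2  -95.1  -93.4  -93.1  -91.6
  -91.2  -90.9  -88.2  -87.3  -86.1  -85.2  -85.2  -84.3  -83.9  -82.5
  -79.7  -79.6  -79.6  -77.1  -75. ]
```

Request:
{"api": "jog_arm", "payload": {"steps": [{"dp":[0,0,0.05],"turn":[0,0,0],"claw":0.5},{"dp":[0,0,0.05],"turn":[0,0,0],"claw":0.7},{"dp":[0,0,0.05],"turn":[0,0,0],"claw":0.7},{"dp":[0,0,0.05],"turn":[0,0,0],"claw":0.7},{"dp":[0,0,0.05],"turn":[0,0,0],"claw":0.7}]}}

```text
t: 8.83
ee_pos: [505.4, -107.4, 75.9]
orientation: [-1.568, 0.083, -0.074]
ft_force: [0.4, 0.2, -0.8]
width: 61.0
```

Request:
{"api": "jog_arm", "payload": {"steps": [{"dp":[0,0,0.2],"turn":[0,0,0],"claw":0.7},{"dp":[0,0,0.4],"turn":[0,0,0],"claw":0.7},{"dp":[0,0,0.7],"turn":[0,0,0],"claw":0.7},{"dp":[0,0,1],"turn":[0,0,0],"claw":0.7},{"dp":[0,0,1],"turn":[0,0,0],"claw":0.7}]}}

```text
t: 9.25
ee_pos: [507.9, -108.0, 159.2]
orientation: [-1.569, 0.078, -0.079]
ft_force: [1.5, -0.1, 0.3]
width: 61.2
```

Request:
{"api": "jog_arm", "payload": {"steps": [{"dp":[0,0,0.5],"turn":[0,0,0],"claw":1},{"dp":[0,0,1],"turn":[0,0,0],"claw":1},{"dp":[0,0,1],"turn":[0,0,0],"claw":1}]}}

```text
t: 9.5
ee_pos: [511.7, -108.9, 245.2]
orientation: [-1.571, 0.07, -0.087]
ft_force: [1.6, -0.6, 0.4]
width: 78.3
```

Run:
```python
from fit import *
o=state(); d=grab("scene","8"); t=grab("top","8"); w=cloud(d)
c=d["img"][110:270,140:340]; cv2.imwrite("pics/s8c.png",cv2.cvtColor(cv2.resize(c,(800,640),interpolation=cv2.INTER_CUBIC)[:600],cv2.COLOR_RGB2BGR))
a=-.1; q=w[...,:2]-np.array((509.5,-106)); bx=q[...,0]*np.cos(a)+q[...,1]*np.sin(a); by=-q[...,0]*np.sin(a)+q[...,1]*np.cos(a)
m=(abs(bx)<14)&(abs(by)<29)&(w[...,2]>10)&(w[...,2]<130); print(m.sum(),np.percentile(w[m][:,2],[10,30,50,70,90]))
```

```text
t 9.5 p [ 511.7 -108.9  245.2] jaw [ 0.995 -0.1    0.011] app [ 0.01  -0.002 -1.   ] q [-0.23  0.24  1.84  0.    1.05 -0.13] F [ 1.6 -0.6  0.4] w 78.3
96 [ 63.43731539  97.21012389 103.27093065 105.07162662 106.67823114]
```

View pics/s8c.png

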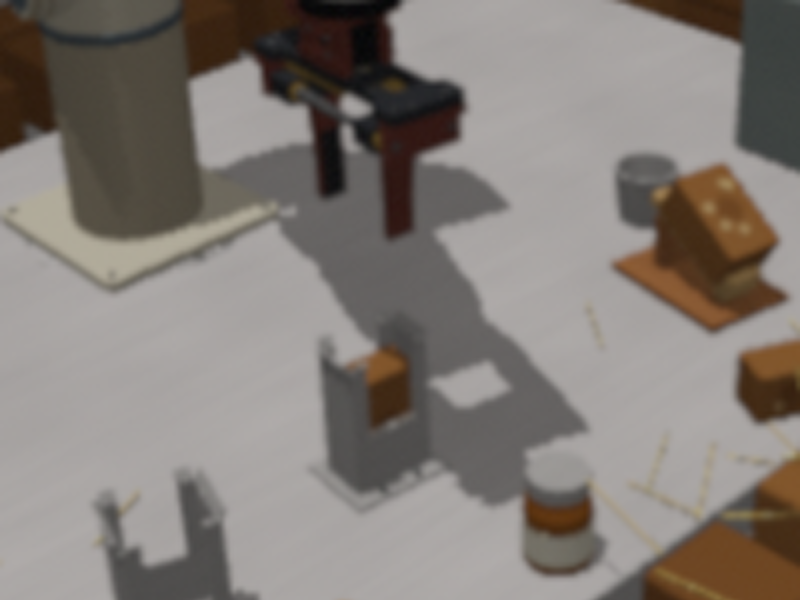

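Request:
{"api": "jog_arm", "payload": {"steps": [{"dp":[-0.03,0.3,0],"turn":[0,0,0.027],"claw":1},{"dp":[-0.06,0.6,0],"turn":[0,0,0.054],"claw":1},{"dp":[-0.08,0.88,0],"turn":[0,0,0.081],"claw":1},{"dp":[-0.08,0.88,0],"turn":[0,0,0.081],"claw":1}]}}

```text
t: 9.93
ee_pos: [500.5, -35.1, 237.6]
orientation: [-1.565, -0.125, 0.126]
ft_force: [0.3, -0.2, -0.1]
width: 87.7
```

Request:
{"api": "jog_arm", "payload": {"steps": [{"dp":[-0.03,0.3,0],"turn":[0,0,0.027],"claw":1},{"dp":[-0.06,0.6,0],"turn":[0,0,0.054],"claw":1},{"dp":[-0.08,0.88,0],"turn":[0,0,0.081],"claw":1},{"dp":[-0.08,0.88,0],"turn":[0,0,0.081],"claw":1}]}}

```text
t: 10.27
ee_pos: [492.9, 37.3, 235.7]
orientation: [-1.543, -0.325, 0.332]
ft_force: [-0.0, -0.6, -0.6]
width: 87.8
```

Request:
{"api": "jog_arm", "payload": {"steps": [{"dp":[-0.03,0.3,0],"turn":[0,0,0.027],"claw":1},{"dp":[-0.06,0.6,0],"turn":[0,0,0.054],"claw":1},{"dp":[-0.08,0.88,0],"turn":[0,0,0.081],"claw":1},{"dp":[-0.08,0.88,0],"turn":[0,0,0.081],"claw":1}]}}

```text
t: 10.6
ee_pos: [486.0, 109.1, 234.3]
orientation: [-1.502, -0.524, 0.534]
ft_force: [0.8, -0.6, -0.9]
width: 87.7
```

Request:
{"api": "jog_arm", "payload": {"steps": [{"dp":[-0.03,0.3,0],"turn":[0,0,0.027],"claw":1},{"dp":[-0.06,0.6,0],"turn":[0,0,0.054],"claw":1},{"dp":[-0.08,0.88,0],"turn":[0,0,0.081],"claw":1},{"dp":[-0.08,0.88,0],"turn":[0,0,0.081],"claw":1}]}}

```text
t: 10.93
ee_pos: [479.6, 180.6, 233.2]
orientation: [-1.443, -0.721, 0.734]
ft_force: [0.8, 0.6, 0.0]
width: 88.1
```

Request:
{"api": "jog_arm", "payload": {"steps": [{"dp":[-0.03,0.3,0],"turn":[0,0,0.027],"claw":1},{"dp":[-0.06,0.6,0],"turn":[0,0,0.054],"claw":1},{"dp":[-0.08,0.88,0],"turn":[0,0,0.081],"claw":1},{"dp":[-0.08,0.88,0],"turn":[0,0,0.081],"claw":1}]}}

```text
t: 11.27
ee_pos: [473.6, 252.0, 232.4]
orientation: [-1.364, -0.916, 0.929]
ft_force: [-0.2, 0.1, 0.6]
width: 87.9
```

Run:
```python
from fit import *
o=state(); 
print(turn_to(o["orientation"],[.143,.99,0],[.495,-.0715,-.866])[0])
print((np.array([473.1,314.4,160])-o["ee_pos"])/80)
# re-fit thick block narrow sides in top0/scene0
for nm in("top0","scene0"):
    w=cloud(load(nm)); z=np.array([-.857,.1235,.5]); y=np.array([.143,.99,0]); n=np.cross(y,z)
    q=w-np.array([528,306.5,77]); A=q@n; B=q@y; C=q@z
    m=(abs(A)<32)&(abs(B)<45)&(abs(C)<55)&(w[...,2]>40)
    for k,V in(("n",A),("y",B),("z",C)): print(nm,k,np.round(np.percentile(V[m],[1,3,10,90,97,99]),1))
    mc=np.hypot(w[...,0]-388,w[...,1]-390)<60; mc&=(w[...,2]>45)&(w[...,2]<75); print("cup",np.median(w[mc],0) if mc.any() else None)
```

```text
t 11.27 p [473.6 252.  232.4] jaw [ 0.374  0.928 -0.006] app [-0.008 -0.003 -1.   ] q [ 0.47  0.29  1.81  0.    1.05 -0.72] F [-0.2  0.1  0.6] w 87.9
[-0.0422 -0.1637  0.0749]
[-0.0065198   0.77988864 -0.90508426]
top0 n [-25.6 -22.9 -11.   26.2  27.3  28. ]
top0 y [-32.2 -31.6 -30.7  22.6  28.7  30.5]
top0 z [-47.5 -44.4 -35.3  49.6  50.8  52.7]
cup [383.1263794  381.86504356  57.74248019]
scene0 n [-21.7 -17.7  -8.7  28.9  30.4  31. ]
scene0 y [-37.5 -36.3 -34.2  17.9  26.1  27.8]
scene0 z [-53.1 -51.7 -49.6  36.2  44.3  47.2]
cup [383.95858411 374.86728694  55.58810757]
```

Request:
{"api": "jog_arm", "payload": {"steps": [{"dp":[0,0.2,0],"turn":[-0.009,-0.035,0.016],"claw":1},{"dp":[0,0.4,-0.1],"turn":[-0.018,-0.07,0.032],"claw":1},{"dp":[0,0.6,-0.25],"turn":[-0.027,-0.105,0.048],"claw":1},{"dp":[-0.05,0.77,-0.4],"turn":[-0.036,-0.14,0.064],"claw":1},{"dp":[-0.05,0.77,-0.6],"turn":[-0.042,-0.164,0.075],"claw":1},{"dp":[-0.05,0.77,-0.8],"turn":[-0.042,-0.164,0.075],"claw":1},{"dp":[-0.05,0.77,-0.8],"turn":[-0.042,-0.164,0.075],"claw":1}]}}

```text
t: 11.85
ee_pos: [467.2, 310.3, 164.2]
orientation: [-1.675, -1.444, 0.842]
ft_force: [0.2, -0.1, -0.0]
width: 87.9
```

Run:
```python
from fit import *
o=state(); 
print(turn_to(o["orientation"],[.143,.99,0],[.495,-.0715,-.866])[0])
tgt=np.array([517.5,306.5,71.9]); app=np.array([.495,-.0715,-.866])
print((tgt-60*app-o["ee_pos"])/80,(60*app)/80)
d=grab("scene","9")
c=d["img"][90:220,220:390]; cv2.imwrite("pics/s9c.png",cv2.cvtColor(cv2.resize(c,(784,600),interpolation=cv2.INTER_CUBIC)[:600],cv2.COLOR_RGB2BGR))
```

```text
t 11.85 p [467.2 310.3 164.2] jaw [ 0.145  0.989 -0.005] app [ 0.491 -0.076 -0.868] q [ 0.79  0.34  2.06 -0.83  0.58  0.03] F [ 0.2 -0.1 -0. ] w 87.9
[ 0.0013 -0.0013  0.0005]
[ 0.25791441  0.00583089 -0.50477091] [ 0.37125  -0.053625 -0.6495  ]
```

View pics/s9c.png

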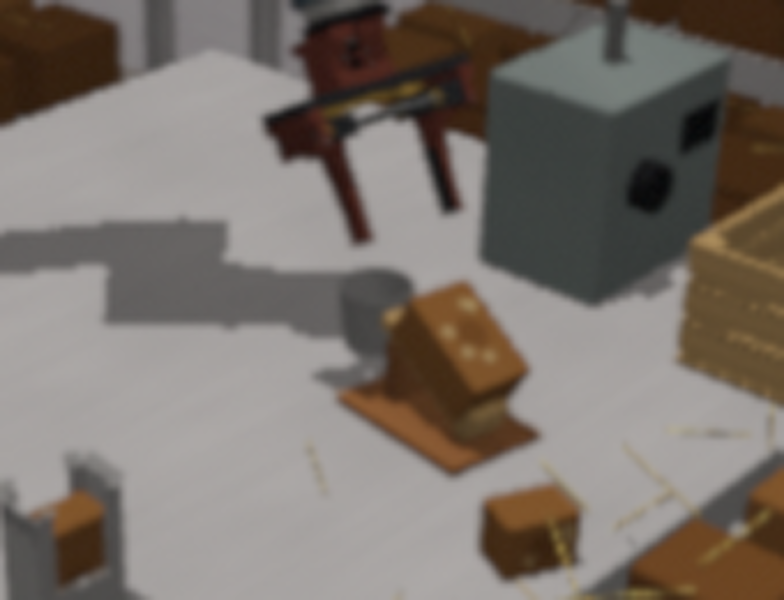

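Request:
{"api": "jog_arm", "payload": {"steps": [{"dp":[0.12,0,-0.25],"turn":[0.001,-0.001,0],"claw":1},{"dp":[0.26,0.005,-0.5],"turn":[0.001,-0.001,0],"claw":1},{"dp":[0.26,0.005,-0.5],"turn":[0.001,-0.001,0],"claw":1},{"dp":[0.38,-0.012,-0.7],"turn":[0.001,-0.001,0],"claw":1},{"dp":[0.5,-0.03,-0.9],"turn":[0.001,-0.001,0],"claw":1},{"dp":[0.5,-0.03,-0.9],"turn":[0.001,-0.001,0],"claw":1}]}}

```text
t: 12.4
ee_pos: [510.1, 307.1, 93.7]
orientation: [-1.677, -1.442, 0.834]
ft_force: [-0.8, 0.0, -0.2]
width: 87.9
```

Run:
```python
from fit import *
o=state(); 
print(turn_to(o["orientation"],[.143,.99,0],[.495,-.0715,-.866])[0])
tgt=np.array([517.5,306.5,71.9]); app=np.array([.495,-.0715,-.866])
print((tgt-o["ee_pos"])/80)
d=grab("scene","10");t=grab("top","10")
c=d["img"][90:220,220:390]; cv2.imwrite("pics/s10c.png",cv2.cvtColor(cv2.resize(c,(784,600),interpolation=cv2.INTER_CUBIC)[:600],cv2.COLOR_RGB2BGR))
c=t["img"][150:250,60:190]; cv2.imwrite("pics/t10c.png",cv2.cvtColor(cv2.resize(c,(780,600),interpolation=cv2.INTER_CUBIC)[:600],cv2.COLOR_RGB2BGR))
```

```text
t 12.4 p [510.1 307.1  93.7] jaw [ 0.149  0.989 -0.   ] app [ 0.494 -0.075 -0.866] q [ 0.72  0.51  2.03 -1.03  0.46  0.21] F [-0.8  0.  -0.2] w 87.9
[ 0.0001 -0.0002  0.0021]
[ 0.09188946 -0.00772134 -0.27274162]
```

View pics/s10c.png

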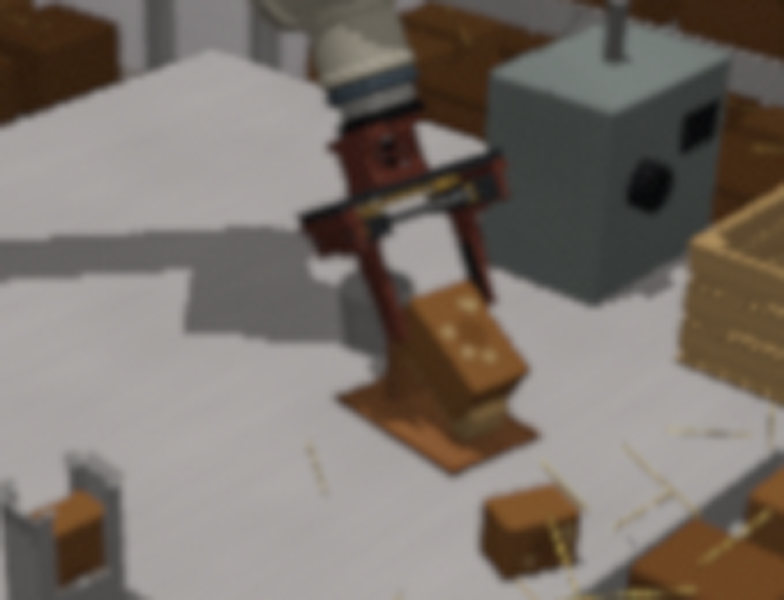

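View pics/t10c.png

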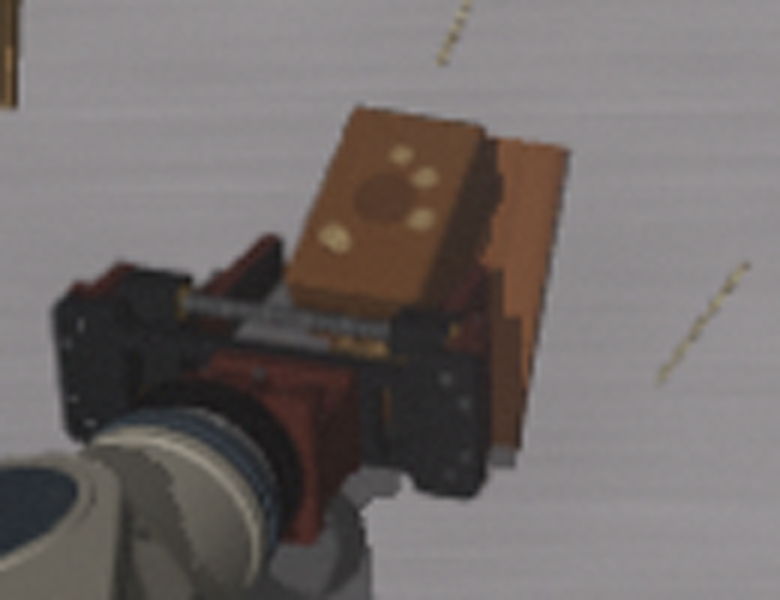

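Request:
{"api": "jog_arm", "payload": {"steps": [{"dp":[0.05,0,-0.14],"turn":[0,0,0],"claw":1},{"dp":[0.1,-0.01,-0.28],"turn":[0,0,0],"claw":1},{"dp":[0.1,-0.01,-0.28],"turn":[0,0,0],"claw":1},{"dp":[0.1,-0.01,-0.28],"turn":[0,0,0],"claw":0.8},{"dp":[0.1,-0.01,-0.28],"turn":[0,0,0],"claw":0.7},{"dp":[0.1,-0.01,-0.28],"turn":[0,0,0],"claw":0.5},{"dp":[0.1,-0.01,-0.28],"turn":[0,0,0],"claw":0.5},{"dp":[0.1,-0.01,-0.28],"turn":[0,0,0],"claw":0.5},{"dp":[0.1,-0.01,-0.28],"turn":[0,0,0],"claw":0.5}]}}

```text
t: 13.25
ee_pos: [517.4, 307.5, 73.7]
orientation: [-1.676, -1.445, 0.832]
ft_force: [-4.7, 0.3, 6.6]
width: 64.0
```

Run:
```python
from fit import *
o=state(); 
d=grab("scene","11")
c=d["img"][90:220,220:390]; cv2.imwrite("pics/s11c.png",cv2.cvtColor(cv2.resize(c,(784,600),interpolation=cv2.INTER_CUBIC)[:600],cv2.COLOR_RGB2BGR))
```

```text
t 13.25 p [517.4 307.5  73.7] jaw [0.148 0.989 0.001] app [ 0.496 -0.073 -0.865] q [ 0.71  0.55  2.02 -1.11  0.44  0.28] F [-4.7  0.3  6.6] w 64.0
```

View pics/s11c.png

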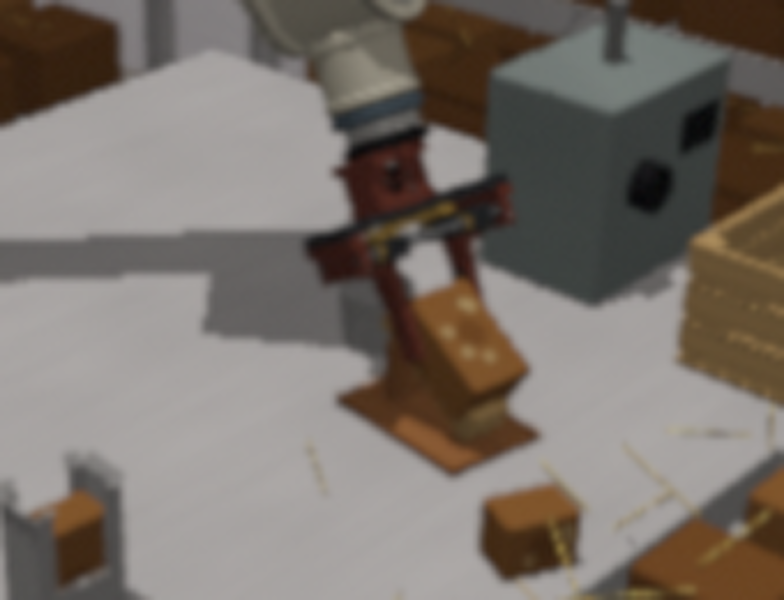

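Request:
{"api": "jog_arm", "payload": {"steps": [{"dp":[0,0,0.15],"turn":[0,0,0],"claw":0.5},{"dp":[0,0,0.35],"turn":[0,0,0],"claw":0.5},{"dp":[0,0,0.6],"turn":[0,0,0],"claw":0.5},{"dp":[0,0,0.95],"turn":[0,0,0],"claw":0.5},{"dp":[0,0,0.95],"turn":[0,0,0],"claw":0.5}]}}

```text
t: 13.72
ee_pos: [518.9, 309.0, 153.9]
orientation: [-1.676, -1.449, 0.825]
ft_force: [1.0, -0.1, -2.9]
width: 64.0
```

Request:
{"api": "jog_arm", "payload": {"steps": [{"dp":[-0.1,-0.1,0.3],"turn":[0,0,0],"claw":0.5},{"dp":[-0.2,-0.3,0.6],"turn":[0.004,0.03,0],"claw":0.5},{"dp":[-0.3,-0.5,0.9],"turn":[0.008,0.06,0],"claw":0.5},{"dp":[-0.3,-0.7,0.9],"turn":[0.013,0.09,0],"claw":0.5},{"dp":[-0.3,-0.9,0.9],"turn":[0.018,0.12,0],"claw":0.5},{"dp":[-0.3,-0.9,0.9],"turn":[0.018,0.12,0],"claw":0.5}]}}

```text
t: 14.22
ee_pos: [494.9, 235.4, 227.0]
orientation: [-1.384, -1.197, 1.027]
ft_force: [0.4, 0.2, -3.8]
width: 63.6
```

Run:
```python
from fit import *
o=state(); 
print(turn_to(o["orientation"],[.143,.99,0],[-.495,.0715,-.866])[0])
d=grab("scene","12")
c=d["img"][50:220,180:400]; cv2.imwrite("pics/s12c.png",cv2.cvtColor(cv2.resize(c,(776,600),interpolation=cv2.INTER_CUBIC)[:600],cv2.COLOR_RGB2BGR))
```

```text
t 14.22 p [494.9 235.4 227. ] jaw [0.15  0.989 0.007] app [ 0.142 -0.014 -0.99 ] q [ 0.47  0.25  1.88 -0.1   0.89 -0.9 ] F [ 0.4  0.2 -3.8] w 63.6
[0.0289 0.2103 0.0031]
```

View pics/s12c.png

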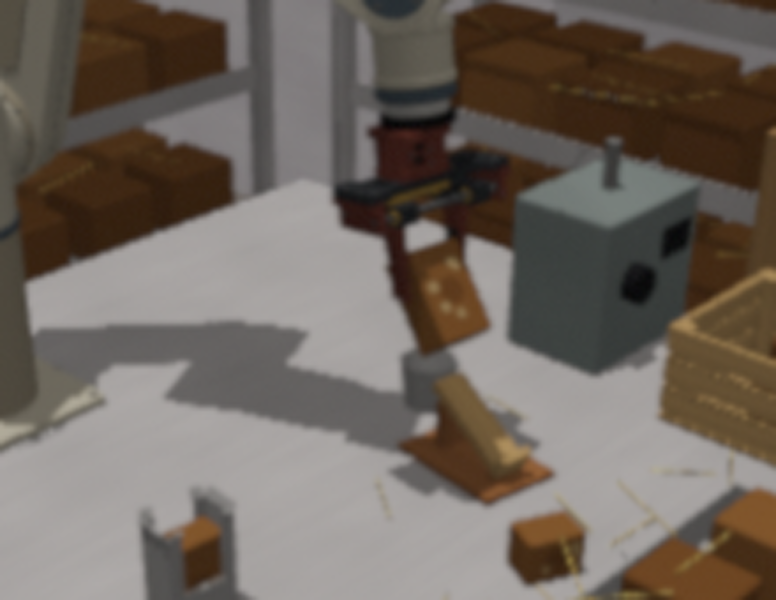

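Request:
{"api": "jog_arm", "payload": {"steps": [{"dp":[0,-0.2,0],"turn":[0.005,0.035,0],"claw":0.5},{"dp":[0,-0.4,0],"turn":[0.01,0.07,0],"claw":0.5},{"dp":[0,-0.65,0],"turn":[0.015,0.105,0],"claw":0.5},{"dp":[0,-0.65,0],"turn":[0.015,0.105,0],"claw":0.5}]}}

```text
t: 14.6
ee_pos: [498.3, 180.1, 225.0]
orientation: [-1.127, -0.96, 1.168]
ft_force: [0.8, -0.6, -4.6]
width: 63.9
```

Request:
{"api": "jog_arm", "payload": {"steps": [{"dp":[0,-0.2,0],"turn":[0.005,0.035,0],"claw":0.5},{"dp":[0,-0.4,0],"turn":[0.01,0.07,0],"claw":0.5},{"dp":[0,-0.65,0],"turn":[0.015,0.105,0.003],"claw":0.5},{"dp":[0,-0.65,0],"turn":[0.015,0.105,0.003],"claw":0.5},{"dp":[0,-0.65,0],"turn":[0.015,0.105,0.003],"claw":0.5}]}}

```text
t: 15.02
ee_pos: [498.2, 127.1, 222.3]
orientation: [-0.862, -0.729, 1.285]
ft_force: [-0.4, 0.1, -3.7]
width: 63.9
```

Run:
```python
from fit import *
o=state(); 
print(turn_to(o["orientation"],[.143,.99,0],[-.495,.0715,-.866])[0])
d=grab("scene","13");w=cloud(d)
c=d["img"][70:240,180:400]; cv2.imwrite("pics/s13c.png",cv2.cvtColor(cv2.resize(c,(776,600),interpolation=cv2.INTER_CUBIC)[:600],cv2.COLOR_RGB2BGR))
g=o["ee_pos"]-19*R.from_rotvec(o["orientation"]).as_matrix()[:,1]; print("grasp",g)
h=cv2.cvtColor(d["img"],cv2.COLOR_RGB2HSV)
m=(np.linalg.norm(w-(g-[0,0,23]),axis=-1)<75)&(h[...,0]>5)&(h[...,0]<20)&(h[...,1]>110); p=w[m]; print(len(p),np.percentile(p,[1,5,95,99],axis=0))
np.save("pics/p13.npy",p)
# +x face plane fit
mm=p[(p[:,0]>g[0]+12)]; 
b=None; rng=np.random.default_rng(1)
for _ in range(400):
    q=mm[rng.choice(len(mm),3,False)]; n=np.cross(q[1]-q[0],q[2]-q[0]); L=np.linalg.norm(n)
    if L<100: continue
    n/=L
    if abs(n[0])<.9: continue
    k=abs((mm-q[0])@n)<1.5
    if b is None or k.sum()>b.sum(): b=k
q=mm[b]; c0=q.mean(0); n=np.linalg.svd(q-c0)[2][2]; print("face",len(q),c0,n*np.sign(n[0]))
```

```text
t 15.02 p [498.2 127.1 222.3] jaw [ 0.15   0.989 -0.009] app [-0.499  0.068 -0.864] q [ 0.14  0.52  1.57  0.14  1.56 -1.31] F [-0.4  0.1 -3.7] w 63.9
[ 0.0026 -0.0018  0.0024]
grasp [507.70902195 125.85345854 238.6757561 ]
457 [[489.00656019  83.50084305 171.74756593]
 [496.33323429  89.07729592 176.02694291]
 [536.78439688 143.24071467 258.15354426]
 [538.4365166  147.14452233 264.66647779]]
face 179 [531.89974031 117.53672877 219.90531056] [ 0.98810892 -0.15290131 -0.01618471]
```

View pics/s13c.png

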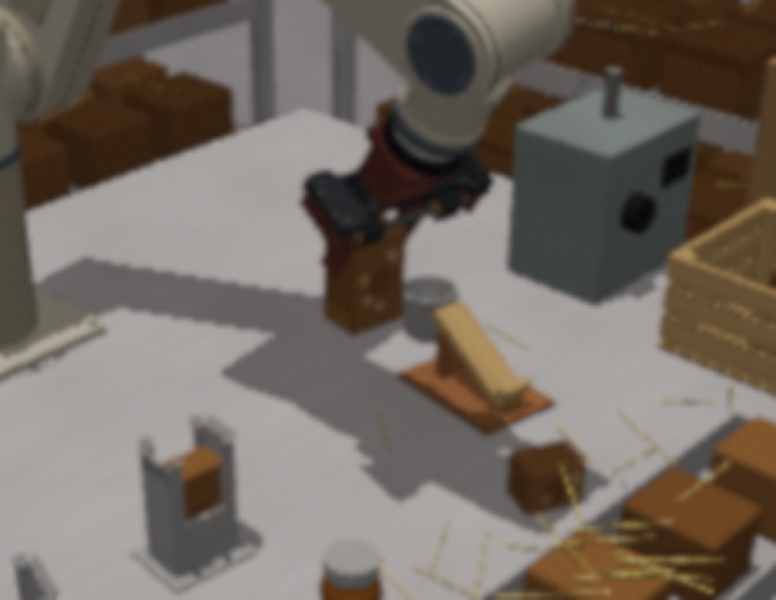

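Request:
{"api": "jog_arm", "payload": {"steps": [{"dp":[0,0,-0.25],"turn":[0.002,-0.002,0.001],"claw":0.5},{"dp":[0,0,-0.5],"turn":[0.002,-0.002,0.001],"claw":0.5},{"dp":[0,0,-0.75],"turn":[0.002,-0.002,0.001],"claw":0.5},{"dp":[0,0,-1],"turn":[0.002,-0.002,0.001],"claw":0.5},{"dp":[0,0,-1],"turn":[0.002,-0.002,0.001],"claw":0.5}]}}

```text
t: 15.48
ee_pos: [495.1, 128.7, 140.5]
orientation: [-0.86, -0.738, 1.286]
ft_force: [-0.6, 0.2, -3.0]
width: 63.9
```

Request:
{"api": "jog_arm", "payload": {"steps": [{"dp":[0,0,-0.25],"turn":[0,0,0],"claw":0.5},{"dp":[0,0,-0.5],"turn":[0,0,0],"claw":0.5},{"dp":[0,0,-0.75],"turn":[0,0,0],"claw":0.5},{"dp":[0,0,-0.9],"turn":[0,0,0],"claw":0.5},{"dp":[0,0,-0.9],"turn":[0,0,0],"claw":0.5}]}}

```text
t: 15.9
ee_pos: [493.7, 129.1, 67.5]
orientation: [-0.859, -0.737, 1.288]
ft_force: [-0.5, -0.0, -3.7]
width: 64.3
```

Run:
```python
from fit import *
o=state(); 
print(turn_to(o["orientation"],[.143,.99,0],[-.495,.0715,-.866])[0])
d=grab("scene","14");w=cloud(d)
c=d["img"][70:240,180:400]; cv2.imwrite("pics/s14c.png",cv2.cvtColor(cv2.resize(c,(776,600),interpolation=cv2.INTER_CUBIC)[:600],cv2.COLOR_RGB2BGR))
```

```text
t 15.9 p [493.7 129.1  67.5] jaw [ 0.144  0.99  -0.005] app [-0.497  0.068 -0.865] q [ 0.15  0.72  1.64  0.15  1.29 -1.36] F [-0.5 -0.  -3.7] w 64.3
[ 0.0015 -0.0009  0.0002]
```

View pics/s14c.png

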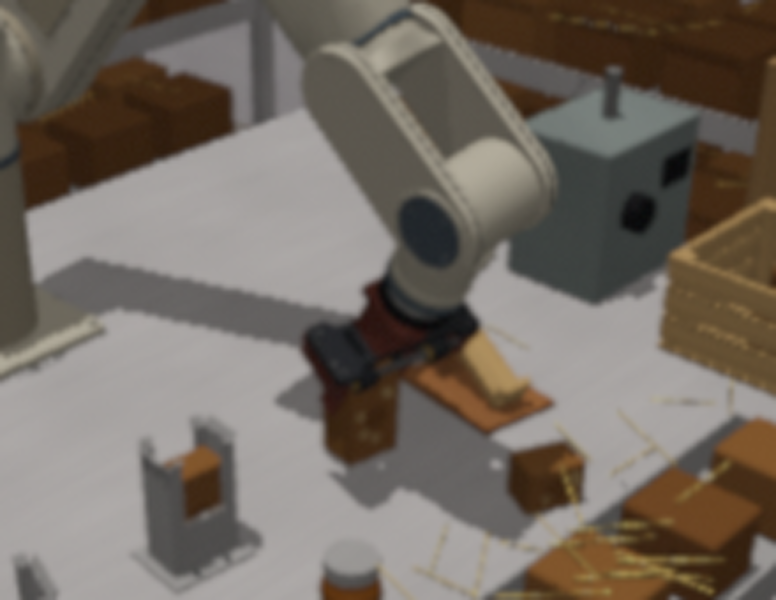

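Lower the last ~11 mm slowly in two stages, watching force.

Request:
{"api": "jog_arm", "payload": {"steps": [{"dp":[0,0,-0.04],"turn":[0.001,-0.001,0],"claw":0.5},{"dp":[0,0,-0.08],"turn":[0.001,-0.001,0],"claw":0.5},{"dp":[0,0,-0.1],"turn":[0.001,-0.001,0],"claw":0.5},{"dp":[0,0,-0.1],"turn":[0.001,-0.001,0],"claw":0.5}]}}

```text
t: 16.28
ee_pos: [494.7, 129.1, 60.9]
orientation: [-0.86, -0.742, 1.285]
ft_force: [-0.2, 0.7, -2.8]
width: 63.8
```

Request:
{"api": "jog_arm", "payload": {"steps": [{"dp":[0,0,-0.02],"turn":[0,0,0],"claw":0.5},{"dp":[0,0,-0.03],"turn":[0,0,0],"claw":0.5},{"dp":[0,0,-0.03],"turn":[0,0,0],"claw":0.5}]}}

```text
t: 16.53
ee_pos: [495.1, 129.1, 59.6]
orientation: [-0.86, -0.743, 1.284]
ft_force: [-0.2, -1.0, 5.1]
width: 64.1
```

Request:
{"api": "jog_arm", "payload": {"steps": [{"dp":[0,0,-0.015],"turn":[0,0,0],"claw":0.5},{"dp":[0,0,-0.025],"turn":[0,0,0],"claw":0.5},{"dp":[0,0,-0.025],"turn":[0,0,0],"claw":0.5}]}}

```text
t: 16.78
ee_pos: [495.2, 129.1, 59.6]
orientation: [-0.858, -0.742, 1.284]
ft_force: [-1.2, -1.7, 10.8]
width: 63.6
```

Request:
{"api": "jog_arm", "payload": {"steps": [{"dp":[0,0,0],"turn":[0,0,0],"claw":0.8},{"dp":[0,0,0],"turn":[0,0,0],"claw":1},{"dp":[0,0,0],"turn":[0,0,0],"claw":1},{"dp":[0,0,0],"turn":[0,0,0],"claw":1},{"dp":[0,0,0],"turn":[0,0,0],"claw":1}]}}

```text
t: 17.2
ee_pos: [495.1, 129.1, 59.5]
orientation: [-0.858, -0.742, 1.284]
ft_force: [0.4, -0.5, -0.8]
width: 87.5
```

Request:
{"api": "jog_arm", "payload": {"steps": [{"dp":[0.12,-0.01,0.2],"turn":[0,0,0],"claw":1},{"dp":[0.24,-0.03,0.42],"turn":[0,0,0],"claw":1},{"dp":[0.4,-0.05,0.7],"turn":[0,0,0],"claw":1},{"dp":[0.57,-0.08,1],"turn":[0,0,0],"claw":1},{"dp":[0.57,-0.08,1],"turn":[0,0,0],"claw":1}]}}

```text
t: 17.62
ee_pos: [545.2, 122.8, 143.3]
orientation: [-0.863, -0.749, 1.281]
ft_force: [0.8, 0.1, -0.4]
width: 87.7
```

Run:
```python
from fit import *
o=state(); 
d=grab("scene","15");t=grab("top","15");w=cloud(d)
print(blockscene(w,(504,126),-.15,25,10,92))
wt=cloud(t); m=(wt[...,2]>90)&(wt[...,2]<108)&(np.hypot(wt[...,0]-504,wt[...,1]-127)<60); 
if m.sum()>20: print("top",m.sum(),cv2.minAreaRect(wt[m][:,:2].astype(np.float32)))
c=d["img"][70:240,180:400]; cv2.imwrite("pics/s15c.png",cv2.cvtColor(cv2.resize(c,(776,600),interpolation=cv2.INTER_CUBIC)[:600],cv2.COLOR_RGB2BGR))
print(turn_to(o["orientation"],[np.cos(-.144),np.sin(-.144),0],[0,0,-1]))
```

```text
t 17.62 p [545.2 122.8 143.3] jaw [0.145 0.99  0.002] app [-0.487  0.073 -0.87 ] q [ 0.13  0.67  1.51  0.13  1.46 -1.35] F [ 0.8  0.1 -0.4] w 87.7
((array([ 5.05495580e+02,  1.28986254e+02, -1.48576513e-01]), np.float64(1.3472842101425826)), 420)
[array([-0.146 , -0.108 , -0.4878]), array([ 0.108 , -0.146 ,  0.4881])]
```

View pics/s15c.png

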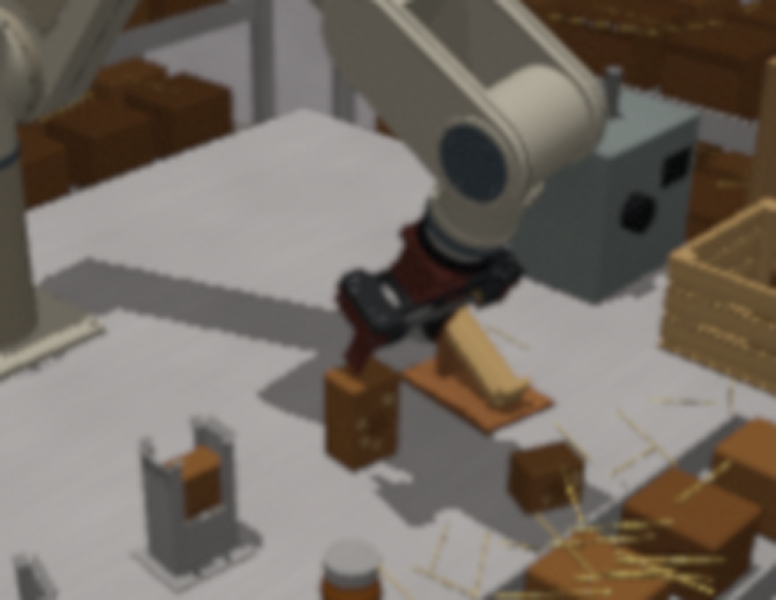

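View pics/top15.png

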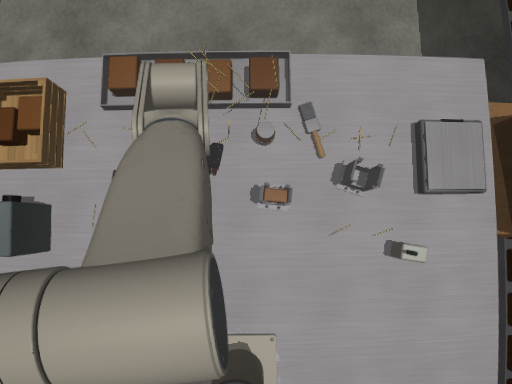

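Request:
{"api": "jog_arm", "payload": {"steps": [{"dp":[0,0,0.4],"turn":[0,0,0],"claw":1},{"dp":[0,0,0.8],"turn":[-0.011,-0.008,-0.037],"claw":1},{"dp":[-0.1,0,0.9],"turn":[-0.022,-0.016,-0.074],"claw":1},{"dp":[-0.2,0,0.9],"turn":[-0.033,-0.024,-0.111],"claw":1},{"dp":[-0.3,0.02,0.9],"turn":[-0.044,-0.032,-0.148],"claw":1},{"dp":[-0.4,0.04,0.9],"turn":[-0.055,-0.04,-0.185],"claw":1},{"dp":[-0.5,0.06,0.9],"turn":[-0.066,-0.048,-0.222],"claw":1},{"dp":[-0.52,0.06,0.9],"turn":[-0.077,-0.056,-0.259],"claw":1},{"dp":[-0.52,0.06,0.9],"turn":[-0.088,-0.064,-0.296],"claw":1},{"dp":[-0.52,0.06,0.9],"turn":[-0.099,-0.072,-0.333],"claw":1},{"dp":[-0.52,0.06,0.9],"turn":[-0.11,-0.08,-0.37],"claw":1},{"dp":[-0.52,0.06,0.9],"turn":[-0.121,-0.088,-0.407],"claw":1}]}}

```text
t: 18.72
ee_pos: [498.0, 127.2, 210.3]
orientation: [-1.487, -0.027, 0.133]
ft_force: [0.4, -0.5, -0.4]
width: 87.7
```

Run:
```python
from fit import *
o=state(); 
print(turn_to(o["orientation"],[np.cos(-.148),np.sin(-.148),0],[0,0,-1])[0])
print((np.array([503.8,127.6,150])-o["ee_pos"])/80)
```

```text
t 18.72 p [498.  127.2 210.3] jaw [ 0.992  0.105 -0.064] app [-0.072  0.078 -0.994] q [0.17 0.3  1.85 0.1  1.05 0.02] F [ 0.4 -0.5 -0.4] w 87.7
[-0.0277 -0.0197 -0.0799]
[ 0.07262214  0.00545946 -0.75423024]
```

Request:
{"api": "jog_arm", "payload": {"steps": [{"dp":[0.04,0,0],"turn":[-0.01,-0.007,-0.03],"claw":1},{"dp":[0.07,0,-0.1],"turn":[-0.02,-0.014,-0.06],"claw":1},{"dp":[0.07,0,-0.3],"turn":[-0.028,-0.02,-0.08],"claw":1},{"dp":[0.07,0,-0.6],"turn":[-0.028,-0.02,-0.08],"claw":1},{"dp":[0.07,0,-0.8],"turn":[-0.028,-0.02,-0.08],"claw":1},{"dp":[0.07,0,-0.8],"turn":[-0.028,-0.02,-0.08],"claw":1},{"dp":[0.07,0,-0.8],"turn":[-0.028,-0.02,-0.08],"claw":1}]}}

```text
t: 19.3
ee_pos: [501.8, 126.9, 144.8]
orientation: [-1.57, 0.119, -0.114]
ft_force: [-0.3, 0.5, 1.6]
width: 87.8
```

Run:
```python
from fit import *
o=state(); 
print(turn_to(o["orientation"],[np.cos(-.148),np.sin(-.148),0],[0,0,-1])[0])
print((np.array([503.8,127.6,62])-o["ee_pos"])/80)
d=grab("scene","16");w=cloud(d)
print(blockscene(w,(504,126),-.15,25,10,92))
c=d["img"][70:240,180:400]; cv2.imwrite("pics/s16c.png",cv2.cvtColor(cv2.resize(c,(776,600),interpolation=cv2.INTER_CUBIC)[:600],cv2.COLOR_RGB2BGR))
```

```text
t 19.3 p [501.8 126.9 144.8] jaw [ 0.989 -0.148 -0.003] app [-0.003 -0.002 -1.   ] q [ 0.23  0.38  1.92 -0.    0.85  0.37] F [-0.3  0.5  1.6] w 87.8
[ 0.0006 -0.0011  0.0001]
[ 0.02486971  0.00833891 -1.0349208 ]
((array([ 5.05534675e+02,  1.29129520e+02, -1.52480301e-01]), np.float64(1.3550217662679387)), 414)
```

View pics/s16c.png

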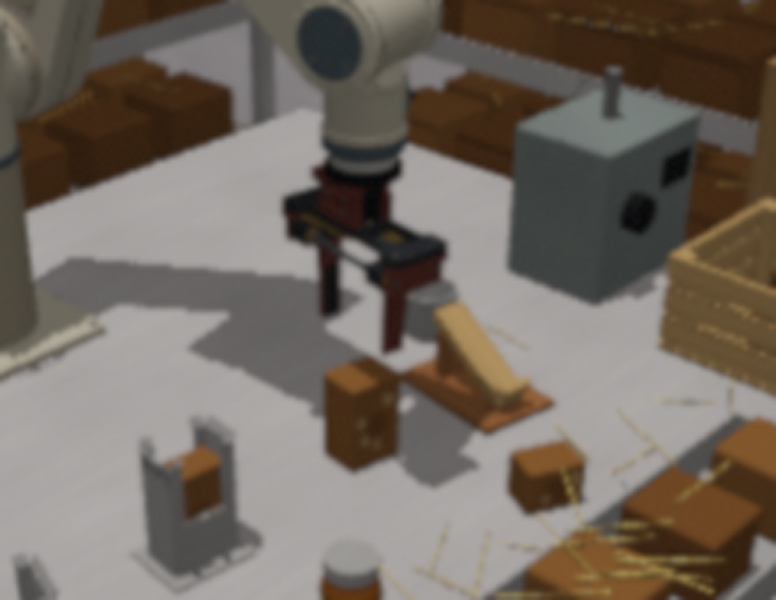

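Request:
{"api": "jog_arm", "payload": {"steps": [{"dp":[0.025,0.01,-0.2],"turn":[0,-0.001,0],"claw":1},{"dp":[0.025,0.01,-0.4],"turn":[0,-0.001,0],"claw":1},{"dp":[0.025,0.01,-0.6],"turn":[0,-0.001,0],"claw":1},{"dp":[0.025,0.01,-0.8],"turn":[0,-0.001,0],"claw":1},{"dp":[0.025,0.01,-1],"turn":[0,-0.001,0],"claw":1},{"dp":[0.025,0.01,-1],"turn":[0,-0.001,0],"claw":1},{"dp":[0.025,0.01,-1],"turn":[0,-0.001,0],"claw":1}]}}

```text
t: 19.93
ee_pos: [504.9, 127.8, 66.2]
orientation: [-1.569, 0.115, -0.118]
ft_force: [-0.1, 0.7, 0.2]
width: 87.6
```

Run:
```python
from fit import *
o=state(); 
print(turn_to(o["orientation"],[np.cos(-.148),np.sin(-.148),0],[0,0,-1])[0])
print((np.array([503.8,127.6,62])-o["ee_pos"])/80)
```

```text
t 19.93 p [504.9 127.8  66.2] jaw [ 0.989 -0.148  0.002] app [ 0.002 -0.002 -1.   ] q [ 0.23  0.51  1.95 -0.    0.68  0.38] F [-0.1  0.7  0.2] w 87.6
[0.0005 0.0005 0.0002]
[-0.0141248  -0.003008   -0.05212511]
```

Request:
{"api": "jog_arm", "payload": {"steps": [{"dp":[-0.01,0,-0.04],"turn":[0,0.0005,0],"claw":1},{"dp":[-0.01,0,-0.05],"turn":[0,0.0005,0],"claw":1},{"dp":[-0.01,0,-0.05],"turn":[0,0.0005,0],"claw":0.8},{"dp":[-0.01,0,-0.05],"turn":[0,0.0005,0],"claw":0.7},{"dp":[-0.01,0,-0.05],"turn":[0,0.0005,0],"claw":0.6},{"dp":[-0.01,0,-0.05],"turn":[0,0.0005,0],"claw":0.3},{"dp":[-0.01,0,-0.05],"turn":[0,0.0005,0],"claw":0.3},{"dp":[-0.01,0,-0.05],"turn":[0,0.0005,0],"claw":0.3},{"dp":[-0.01,0,-0.05],"turn":[0,0.0005,0],"claw":0.3},{"dp":[-0.01,0,-0.05],"turn":[0,0.0005,0],"claw":0.3}]}}

```text
t: 20.77
ee_pos: [504.1, 127.9, 62.2]
orientation: [-1.569, 0.117, -0.117]
ft_force: [-0.2, 0.8, 1.5]
width: 50.0
```

Request:
{"api": "jog_arm", "payload": {"steps": [{"dp":[0,0,0],"turn":[0,0,0],"claw":0.3},{"dp":[0,0,0.05],"turn":[0,0,0],"claw":0.3},{"dp":[0,0,0.2],"turn":[0,0,0],"claw":0.3},{"dp":[0,0,0.4],"turn":[0,0,0],"claw":0.3},{"dp":[0,0,0.65],"turn":[0,0,0],"claw":0.3},{"dp":[0,0,0.9],"turn":[0,0,0],"claw":0.3},{"dp":[0,0,0.9],"turn":[0,0,0],"claw":0.3}]}}

```text
t: 21.35
ee_pos: [506.3, 128.4, 138.1]
orientation: [-1.567, 0.112, -0.121]
ft_force: [0.9, -0.1, -3.3]
width: 50.1
```

Request:
{"api": "jog_arm", "payload": {"steps": [{"dp":[0,0,0.3],"turn":[0,0,0],"claw":0.3},{"dp":[0,0,0.6],"turn":[0,0,0],"claw":0.3},{"dp":[0,0,0.95],"turn":[0,0,0],"claw":0.3},{"dp":[0,0,0.95],"turn":[0,0,0],"claw":0.3}]}}

```text
t: 21.68
ee_pos: [508.9, 129.0, 218.4]
orientation: [-1.565, 0.106, -0.127]
ft_force: [1.7, 0.5, -2.9]
width: 49.6
```

Run:
```python
from fit import *
o=state(); 
d=grab("scene","17");w=cloud(d); c=o["ee_pos"]
print(blockscene(w,c[:2]+[2,1.5],-.15,25,c[2]-55,c[2]-5))
a=-.148;q=w[...,:2]-c[:2]-[2,1.5]; bx=q[...,0]*np.cos(a)+q[...,1]*np.sin(a); by=-q[...,0]*np.sin(a)+q[...,1]*np.cos(a)
m=(abs(bx)<20)&(abs(by)>13)&(abs(by)<29)&(abs(w[...,2]-c[2]-35)<25); print("top z-tip",m.sum(),np.percentile(w[m][:,2]-c[2],[10,50,90]))
print((np.array([560,-348.5,230])-c)/80,turn_to(o["orientation"],[np.cos(-.305),np.sin(-.305),0],[0,0,-1])[0])
```

```text
t 21.68 p [508.9 129.  218.4] jaw [ 0.989 -0.148  0.013] app [ 0.013  0.002 -1.   ] q [ 0.23  0.28  1.86 -0.    0.99  0.38] F [ 1.7  0.5 -2.9] w 49.6
((array([ 5.10459523e+02,  1.30251609e+02, -1.46078801e-01]), np.float64(1.3052717079602765)), 300)
top z-tip 34 [34.26227231 38.48638779 40.29647874]
[ 0.63841188 -5.96834738  0.14495321] [-0.0002  0.0043 -0.0498]
```

Request:
{"api": "jog_arm", "payload": {"steps": [{"dp":[0.03,-0.28,0.1],"turn":[0,0.002,-0.003],"claw":0.3},{"dp":[0.06,-0.56,0.2],"turn":[0,0.004,-0.006],"claw":0.3},{"dp":[0.09,-0.85,0.25],"turn":[0,0.004,-0.007],"claw":0.3},{"dp":[0.09,-0.85,0.25],"turn":[0,0.004,-0.007],"claw":0.3}]}}

```text
t: 22.07
ee_pos: [514.8, 57.9, 234.9]
orientation: [-1.567, 0.138, -0.133]
ft_force: [0.3, 0.5, -3.7]
width: 49.7
```

Request:
{"api": "jog_arm", "payload": {"steps": [{"dp":[0.03,-0.28,0],"turn":[0,0,-0.003],"claw":0.3},{"dp":[0.06,-0.56,0],"turn":[0,0,-0.006],"claw":0.3},{"dp":[0.09,-0.85,0],"turn":[0,0,-0.007],"claw":0.3},{"dp":[0.09,-0.85,0],"turn":[0,0,-0.007],"claw":0.3}]}}

```text
t: 22.4
ee_pos: [521.2, -12.6, 232.8]
orientation: [-1.567, 0.159, -0.15]
ft_force: [-0.4, -0.8, -3.2]
width: 49.7
```

Request:
{"api": "jog_arm", "payload": {"steps": [{"dp":[0.03,-0.28,0],"turn":[0,0,-0.003],"claw":0.3},{"dp":[0.06,-0.56,0],"turn":[0,0,-0.006],"claw":0.3},{"dp":[0.09,-0.85,0],"turn":[0,0,-0.007],"claw":0.3},{"dp":[0.09,-0.85,0],"turn":[0,0,-0.007],"claw":0.3}]}}

```text
t: 22.73
ee_pos: [528.1, -82.8, 231.1]
orientation: [-1.566, 0.179, -0.168]
ft_force: [-0.1, -0.9, -3.1]
width: 50.0
```

Request:
{"api": "jog_arm", "payload": {"steps": [{"dp":[0.03,-0.28,0],"turn":[0,0,-0.003],"claw":0.3},{"dp":[0.06,-0.56,0],"turn":[0,0,-0.006],"claw":0.3},{"dp":[0.09,-0.85,0],"turn":[0,0,-0.007],"claw":0.3},{"dp":[0.09,-0.85,0],"turn":[0,0,-0.007],"claw":0.3}]}}

```text
t: 23.07
ee_pos: [535.3, -152.6, 229.6]
orientation: [-1.565, 0.198, -0.186]
ft_force: [0.0, -0.5, -3.4]
width: 50.0
```

Request:
{"api": "jog_arm", "payload": {"steps": [{"dp":[0.03,-0.28,0],"turn":[0,0,-0.003],"claw":0.3},{"dp":[0.06,-0.56,0],"turn":[0,0,-0.006],"claw":0.3},{"dp":[0.09,-0.85,0],"turn":[0,0,-0.007],"claw":0.3},{"dp":[0.09,-0.85,0],"turn":[0,0,-0.007],"claw":0.3}]}}

```text
t: 23.4
ee_pos: [542.8, -222.3, 228.4]
orientation: [-1.564, 0.218, -0.204]
ft_force: [0.2, 0.0, -2.5]
width: 49.8
```

Request:
{"api": "jog_arm", "payload": {"steps": [{"dp":[0.03,-0.28,0],"turn":[0,0,-0.003],"claw":0.3},{"dp":[0.06,-0.56,0],"turn":[0,0,-0.006],"claw":0.3},{"dp":[0.09,-0.85,0],"turn":[0,0,-0.007],"claw":0.3},{"dp":[0.09,-0.85,0],"turn":[0,0,-0.007],"claw":0.3}]}}

```text
t: 23.73
ee_pos: [550.3, -291.8, 227.2]
orientation: [-1.563, 0.236, -0.222]
ft_force: [0.1, 0.2, -3.7]
width: 49.8
```

Run:
```python
from fit import *
o=state(); c=o["ee_pos"]
print((np.array([559.5,-349,230])-c)/80,turn_to(o["orientation"],[np.cos(-.305),np.sin(-.305),0],[0,0,-1])[0])
# refine sleeve B fits by band/camera
for nm in("top0","top15","scene0","scene15"):
    w=cloud(load(nm))
    for z in((12,117),(12,60),(60,117)): print(nm,z,sleeve(w,(559.5,-349),-.3,26.75,*z))
for nm in("top0","top15"):
    w=cloud(load(nm)); print(nm,"A",sleeve(w,(507,-106),-.1,19.75))
```

```text
t 23.73 p [ 550.3 -291.8  227.2] jaw [ 0.958 -0.288 -0.008] app [-0.01  -0.003 -1.   ] q [-0.5   0.42  1.63 -0.01  1.1  -0.21] F [ 0.1  0.2 -3.7] w 49.8
[ 0.11495877 -0.71474384  0.0354728 ] [ 0.0008 -0.0031 -0.0042]
top0 (12, 117) ((array([ 5.59128434e+02, -3.48128712e+02, -3.03561587e-01]), np.float64(0.5465470873761773)), np.int64(557))
top0 (12, 60) ((array([ 5.58999031e+02, -3.48248039e+02, -3.06651033e-01]), np.float64(0.4607925484212885)), np.int64(297))
top0 (60, 117) ((array([ 5.56955790e+02, -3.46409068e+02, -2.99759437e-01]), np.float64(0.6249406930405712)), np.int64(260))
top15 (12, 117) ((array([ 5.59331616e+02, -3.47467876e+02, -3.01550288e-01]), np.float64(0.5291692707168352)), np.int64(563))
top15 (12, 60) ((array([ 5.59092354e+02, -3.48091597e+02, -3.04973048e-01]), np.float64(0.4621824532385901)), np.int64(297))
top15 (60, 117) ((array([ 5.59516452e+02, -3.47442667e+02, -3.03431710e-01]), np.float64(0.601275587439698)), np.int64(266))
scene0 (12, 117) ((array([ 5.60663208e+02, -3.49793969e+02, -3.09409653e-01]), np.float64(0.6607511688993029)), np.int64(909))
scene0
[... 163 characters left out ...]
-3.49828300e+02, -3.11033191e-01]), np.float64(0.6359426215031281)), np.int64(344))
scene15 (12, 117) ((array([ 5.60904306e+02, -3.49945236e+02, -3.05940258e-01]), np.float64(0.6797970212075019)), np.int64(908))
scene15 (12, 60) ((array([ 5.60849982e+02, -3.50042477e+02, -3.08404568e-01]), np.float64(0.6990678426873806)), np.int64(562))
scene15 (60, 117) ((array([ 5.60912380e+02, -3.49780884e+02, -3.10599219e-01]), np.float64(0.6567383987932285)), np.int64(346))
top0 A ((array([ 5.05475672e+02, -1.05791183e+02, -9.81769537e-02]), np.float64(0.14902837884450015)), np.int64(148))
top15 A ((array([ 5.08826433e+02, -1.00118513e+02, -6.88987465e-02]), np.float64(5.55270758233879)), np.int64(425))
```

Request:
{"api": "jog_arm", "payload": {"steps": [{"dp":[0.04,-0.25,0],"turn":[0.001,-0.003,-0.004],"claw":0.3},{"dp":[0.08,-0.5,0],"turn":[0.001,-0.003,-0.004],"claw":0.3},{"dp":[0.11,-0.73,-0.05],"turn":[0.001,-0.003,-0.004],"claw":0.3},{"dp":[0.11,-0.73,-0.15],"turn":[0.001,-0.003,-0.004],"claw":0.3},{"dp":[0.11,-0.73,-0.2],"turn":[0.001,-0.003,-0.004],"claw":0.3},{"dp":[0.11,-0.73,-0.2],"turn":[0.001,-0.003,-0.004],"claw":0.3}]}}

```text
t: 24.23
ee_pos: [558.1, -348.4, 208.8]
orientation: [-1.555, 0.242, -0.235]
ft_force: [-0.4, -0.6, -2.6]
width: 49.8
```

Run:
```python
from fit import *
o=state(); c=o["ee_pos"]
print((np.array([559,-350,205])-c)/80,turn_to(o["orientation"],[np.cos(-.306),np.sin(-.306),0],[0,0,-1])[0])
d=grab("scene","18");w=cloud(d)
print("block",blockscene(w,c[:2]+[2,1.5],-.306,25,c[2]-52,c[2]-5))
print("sleeve",sleeve(w,(560,-350),-.306,26.75))
im=d["img"][130:290,110:310]; cv2.imwrite("pics/s18c.png",cv2.cvtColor(cv2.resize(im,(750,600),interpolation=cv2.INTER_CUBIC),cv2.COLOR_RGB2BGR))
```

```text
t 24.23 p [ 558.1 -348.4  208.8] jaw [ 0.954 -0.299 -0.004] app [-0.004  0.003 -1.   ] q [-0.58  0.49  1.56  0.    1.1  -0.27] F [-0.4 -0.6 -2.6] w 49.8
[ 0.01112519 -0.0195031  -0.04762952] [-0.0011 -0.0011 -0.0006]
block ((array([ 5.57371753e+02, -3.47675203e+02, -3.07283665e-01]), np.float64(0.9398690259614568)), 379)
sleeve ((array([ 5.60999560e+02, -3.49982099e+02, -3.07822915e-01]), np.float64(0.685260684082138)), np.int64(900))
```

View pics/s18c.png

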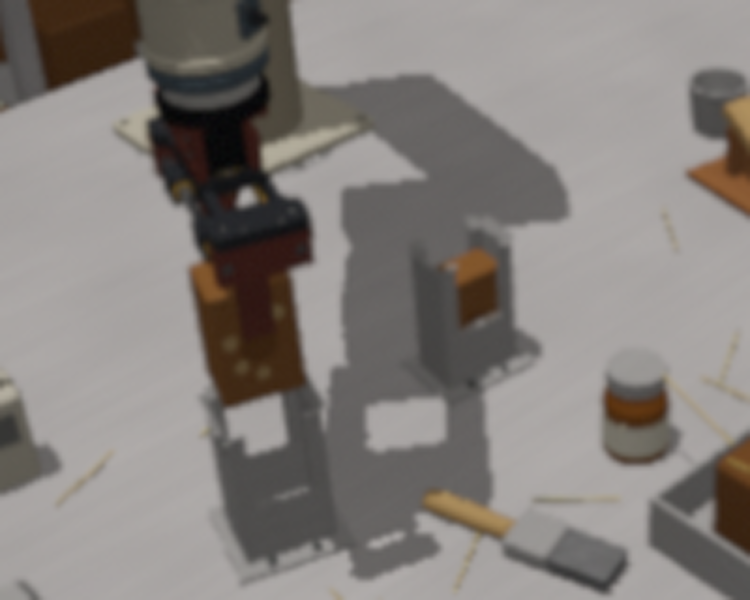

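Request:
{"api": "jog_arm", "payload": {"steps": [{"dp":[0.026,-0.023,0],"turn":[-0.001,-0.001,-0.001],"claw":0.3},{"dp":[0.026,-0.023,-0.07],"turn":[-0.001,-0.001,-0.001],"claw":0.3},{"dp":[0.026,-0.023,-0.14],"turn":[-0.001,-0.001,-0.001],"claw":0.3},{"dp":[0.026,-0.023,-0.18],"turn":[-0.001,-0.001,-0.001],"claw":0.3},{"dp":[0.026,-0.023,-0.18],"turn":[-0.001,-0.001,-0.001],"claw":0.3}]}}

```text
t: 24.7
ee_pos: [560.0, -349.9, 194.1]
orientation: [-1.557, 0.242, -0.24]
ft_force: [-0.1, 0.8, -3.2]
width: 49.9
```

Run:
```python
from fit import *
o=state(); c=o["ee_pos"]
print((np.array([560,-350,205])-c)/80,turn_to(o["orientation"],[np.cos(-.306),np.sin(-.306),0],[0,0,-1])[0])
d=grab("scene","19");w=cloud(d)
print("block",blockscene(w,c[:2]+[0,1],-.306,25,c[2]-52,c[2]-5))
print("sleeve",sleeve(w,(560,-350),-.306,26.75,12,110))
im=d["img"][190:290,150:230]; cv2.imwrite("pics/s19c.png",cv2.cvtColor(cv2.resize(im,(480,600),interpolation=cv2.INTER_CUBIC),cv2.COLOR_RGB2BGR))
```

```text
t 24.7 p [ 560.  -349.9  194.1] jaw [ 0.953 -0.302 -0.001] app [-0.001  0.001 -1.   ] q [-0.58  0.51  1.57 -0.    1.07 -0.27] F [-0.1  0.8 -3.2] w 49.9
[ 0.00050464 -0.00162651  0.13619369] [-0.0002 -0.0003  0.0002]
block ((array([ 5.59209417e+02, -3.49125188e+02, -3.05060470e-01]), np.float64(0.945950394472078)), 370)
sleeve ((array([ 5.60809302e+02, -3.49997079e+02, -3.15963647e-01]), np.float64(0.7097728517368509)), np.int64(849))
```

View pics/s19c.png

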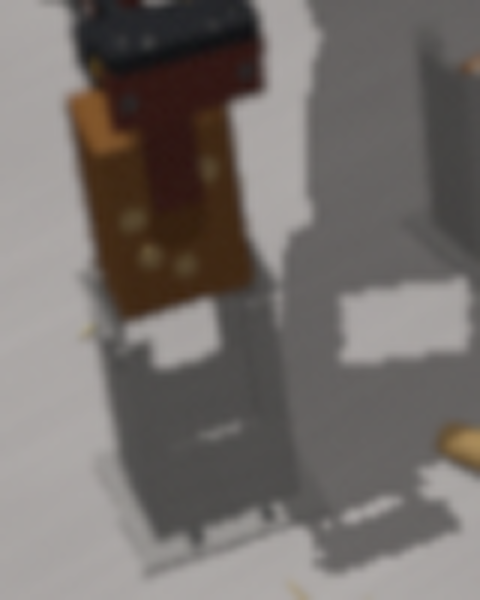

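Aligned within about 1.5 mm; go down another ~14 mm with a slight +x trim.

Request:
{"api": "jog_arm", "payload": {"steps": [{"dp":[0.008,-0.006,-0.06],"turn":[0,0,0],"claw":0.3},{"dp":[0.008,-0.006,-0.12],"turn":[0,0,0],"claw":0.3},{"dp":[0.008,-0.006,-0.17],"turn":[0,0,0],"claw":0.3},{"dp":[0.008,-0.006,-0.17],"turn":[0,0,0],"claw":0.3}]}}

```text
t: 25.08
ee_pos: [560.2, -350.3, 179.7]
orientation: [-1.556, 0.243, -0.239]
ft_force: [-0.1, -0.1, -1.8]
width: 49.7
```

Request:
{"api": "jog_arm", "payload": {"steps": [{"dp":[0.005,0,-0.05],"turn":[0,0,0],"claw":0.3},{"dp":[0.005,0,-0.1],"turn":[0,0,0],"claw":0.3},{"dp":[0.005,0,-0.15],"turn":[0,0,0],"claw":0.3},{"dp":[0.005,0,-0.15],"turn":[0,0,0],"claw":0.3}]}}

```text
t: 25.42
ee_pos: [560.1, -349.9, 166.6]
orientation: [-1.556, 0.244, -0.238]
ft_force: [-0.9, 0.5, -2.5]
width: 50.2
```

Run:
```python
from fit import *
o=state(); c=o["ee_pos"]; print(o["moment"])
d=grab("scene","20");w=cloud(d)
im=d["img"][190:290,150:230]; cv2.imwrite("pics/s20c.png",cv2.cvtColor(cv2.resize(im,(480,600),interpolation=cv2.INTER_CUBIC),cv2.COLOR_RGB2BGR))
```

```text
t 25.42 p [ 560.1 -349.9  166.6] jaw [ 0.953 -0.302 -0.004] app [-0.003  0.002 -1.   ] q [-0.58  0.54  1.58 -0.    1.02 -0.27] F [-0.9  0.5 -2.5] w 50.2
[-0.03898454 -0.06674418  0.0043307 ]
```

View pics/s20c.png

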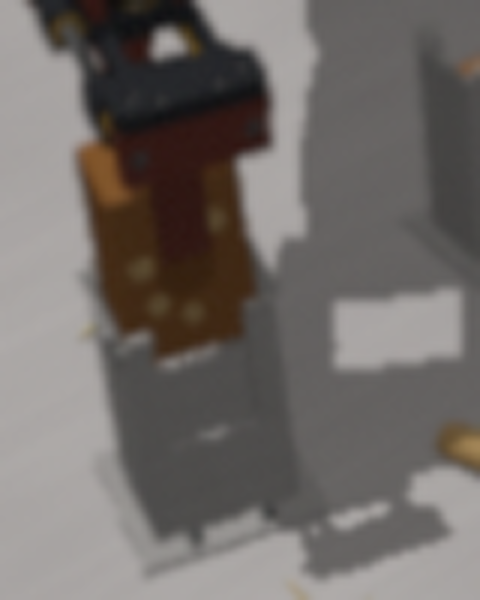

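Request:
{"api": "jog_arm", "payload": {"steps": [{"dp":[0.005,0,-0.1],"turn":[0,-0.001,0],"claw":0.3},{"dp":[0.005,0,-0.2],"turn":[0,-0.001,0],"claw":0.3},{"dp":[0.005,0,-0.3],"turn":[0,-0.001,0],"claw":0.3},{"dp":[0.005,0,-0.4],"turn":[0,-0.001,0],"claw":0.3},{"dp":[0.005,0,-0.5],"turn":[0,-0.001,0],"claw":0.3},{"dp":[0.005,0,-0.5],"turn":[0,-0.001,0],"claw":0.3}]}}

```text
t: 25.97
ee_pos: [559.6, -349.3, 124.6]
orientation: [-1.554, 0.243, -0.238]
ft_force: [-0.9, 1.2, -3.5]
width: 49.9
```

Request:
{"api": "jog_arm", "payload": {"steps": [{"dp":[0.005,0,-0.1],"turn":[0,-0.001,0],"claw":0.3},{"dp":[0.005,0,-0.2],"turn":[0,-0.001,0],"claw":0.3},{"dp":[0.005,0,-0.3],"turn":[0,-0.001,0],"claw":0.3},{"dp":[0.005,0,-0.4],"turn":[0,-0.001,0],"claw":0.3},{"dp":[0.005,0,-0.5],"turn":[0,-0.001,0],"claw":0.3},{"dp":[0.005,0,-0.5],"turn":[0,-0.001,0],"claw":0.3}]}}

```text
t: 26.47
ee_pos: [559.0, -348.7, 82.5]
orientation: [-1.552, 0.243, -0.238]
ft_force: [-0.6, 0.4, -3.7]
width: 49.5
```

Run:
```python
from fit import *
o=state(); c=o["ee_pos"]; print(o["moment"])
```

```text
t 26.47 p [ 559.  -348.7   82.5] jaw [ 0.953 -0.302 -0.004] app [-0.002  0.005 -1.   ] q [-0.58  0.64  1.62  0.    0.88 -0.27] F [-0.6  0.4 -3.7] w 49.5
[ 0.01373016  0.00273525 -0.01787603]
```

Request:
{"api": "jog_arm", "payload": {"steps": [{"dp":[0,0,-0.05],"turn":[-0.001,0,0],"claw":0.3},{"dp":[0,0,-0.1],"turn":[-0.001,0,0],"claw":0.3},{"dp":[0,0,-0.15],"turn":[-0.001,0,0],"claw":0.3},{"dp":[0,0,-0.15],"turn":[-0.001,0,0],"claw":0.3}]}}

```text
t: 26.8
ee_pos: [558.9, -348.5, 69.8]
orientation: [-1.555, 0.243, -0.239]
ft_force: [0.6, 0.3, -3.6]
width: 50.2
```

Request:
{"api": "jog_arm", "payload": {"steps": [{"dp":[0,0,-0.03],"turn":[0,0,0],"claw":0.3},{"dp":[0,0,-0.05],"turn":[0,0,0],"claw":0.3},{"dp":[0,0,-0.05],"turn":[0,0,0],"claw":0.3}]}}

```text
t: 27.05
ee_pos: [559.1, -348.6, 66.3]
orientation: [-1.555, 0.243, -0.239]
ft_force: [-0.9, 1.0, 0.3]
width: 50.0
```

Request:
{"api": "jog_arm", "payload": {"steps": [{"dp":[0,0,-0.015],"turn":[0,0,0],"claw":0.3},{"dp":[0,0,-0.015],"turn":[0,0,0],"claw":0.3},{"dp":[0,0,-0.015],"turn":[0,0,0],"claw":0.3}]}}

```text
t: 27.3
ee_pos: [559.1, -348.6, 66.3]
orientation: [-1.556, 0.242, -0.239]
ft_force: [-3.0, 2.2, 6.3]
width: 49.8
```

Request:
{"api": "jog_arm", "payload": {"steps": [{"dp":[0,0,0.01],"turn":[0,0,0],"claw":0.7},{"dp":[0,0,0.02],"turn":[0,0,0],"claw":0.85},{"dp":[0,0,0.02],"turn":[0,0,0],"claw":0.85},{"dp":[0,0,0.02],"turn":[0,0,0],"claw":0.85},{"dp":[0,0,0.02],"turn":[0,0,0],"claw":0.85}]}}

```text
t: 27.72
ee_pos: [559.2, -348.7, 67.9]
orientation: [-1.556, 0.242, -0.239]
ft_force: [-0.3, 0.6, 0.1]
width: 74.1
```

Request:
{"api": "jog_arm", "payload": {"steps": [{"dp":[0,0,0.2],"turn":[0,0,0],"claw":0.85},{"dp":[0,0,0.4],"turn":[0,0,0],"claw":0.85},{"dp":[0,0,0.7],"turn":[0,0,0],"claw":0.85},{"dp":[0,0,1],"turn":[0,0,0],"claw":0.85},{"dp":[0,0,1],"turn":[0,0,0],"claw":0.85}]}}

```text
t: 28.13
ee_pos: [561.6, -350.3, 152.7]
orientation: [-1.559, 0.237, -0.245]
ft_force: [1.0, -0.2, 0.5]
width: 74.7
```

Request:
{"api": "jog_arm", "payload": {"steps": [{"dp":[-0.2,-0.1,0.4],"turn":[0,0,0],"claw":0.9},{"dp":[-0.5,-0.3,0.9],"turn":[0,0,0],"claw":0.9},{"dp":[-0.9,-0.4,0.9],"turn":[0,0,0],"claw":0.9},{"dp":[-0.9,-0.4,0.9],"turn":[0,0,0],"claw":0.9}]}}

```text
t: 28.47
ee_pos: [486.4, -384.3, 227.0]
orientation: [-1.561, 0.238, -0.247]
ft_force: [0.0, 0.1, -0.0]
width: 79.2
```

Request:
{"api": "jog_arm", "payload": {"steps": [{"dp":[-0.4,-0.4,0.4],"turn":[0,0,0],"claw":0.9},{"dp":[-0.9,-0.9,0.4],"turn":[0,0,0],"claw":0.9},{"dp":[-0.9,-0.9,0.4],"turn":[0,0,0],"claw":0.9},{"dp":[-0.9,-0.9,0.4],"turn":[0,0,0],"claw":0.9}]}}

```text
t: 28.8
ee_pos: [411.5, -459.6, 259.3]
orientation: [-1.562, 0.241, -0.25]
ft_force: [-0.3, -0.1, -0.0]
width: 79.2
```

Run:
```python
from fit import *
o=state()
d=grab("scene","21");t=grab("top","21")
for nm,D in(("s",d),("t",t)):
  w=cloud(D)
  for n,c,a,hx in(("A",(509.4,-106) if nm=="s" else (505.5,-105.8),-.1,18),("B",(560.9,-350) if nm=="s" else (559.1,-348.1),-.306,25)):
    q=w[...,:2]-np.array(c); bx=q[...,0]*np.cos(a)+q[...,1]*np.sin(a); by=-q[...,0]*np.sin(a)+q[...,1]*np.cos(a)
    m=(abs(bx)<hx-5)&(abs(by)<26)&(w[...,2]>-5)&(w[...,2]<140); p=w[m]
    k=abs(p[:,2]-np.median(p[:,2]))<4; P=np.c_[p[k][:,:2]-c,np.ones(k.sum())]; s=np.linalg.lstsq(P,p[k][:,2],rcond=None)[0]
    print(nm,n,m.sum(),np.percentile(p[:,2],[10,50,90]).round(1),"slope",s.round(3))
w0=cloud(load("top0"));w1=cloud(t)
for n,c in dict(half=(684,195),jar=(681,-80),cup=(383,382),log=(348,-463),brush=(731,-223)).items():
    r=[]
    for w in(w0,w1):
        m=(np.hypot(w[...,0]-c[0],w[...,1]-c[1])<60)&(w[...,2]>12)&(w[...,2]<140); r.append(np.r_[w[m].mean(0),m.sum()].round(1))
    print(n,*r)
im=d["img"][130:290,110:310]; cv2.imwrite("pics/s21c.png",cv2.cvtColor(cv2.resize(im,(750,600),interpolation=cv2.INTER_CUBIC),cv2.COLOR_RGB2BGR))
```

```text
t 28.8 p [ 411.5 -459.6  259.3] jaw [ 0.952 -0.308  0.007] app [ 0.005 -0.007 -1.   ] q [-0.86  0.37  1.62 -0.    1.14 -0.55] F [-0.3 -0.1 -0. ] w 79.2
s A 69 [ 80.2 104.  106.4] slope [-2.90000e-02 -1.90000e-02  1.04707e+02]
s B 184 [ 88.8 106.1 108.3] slope [-1.80000e-02  9.00000e-03  1.06305e+02]
t A 187 [101.3 103.8 105.9] slope [3.00000e-03 1.90000e-02 1.03784e+02]
t B 273 [101.4 104.  106.3] slope [-1.30000e-02 -1.20000e-02  1.03945e+02]
half [684.6 194.8  48.1 418. ] [684.5 194.5  47.9 419. ]
jar [681.2 -80.8  72.9 389. ] [681.4 -81.   72.9 386. ]
cup [382.9 377.6  41.9 361. ] [383.  377.8  42.3 354. ]
log [ 344.8 -475.    80.3  559. ] [ 344.4 -474.4   80.3  541. ]
brush [ 733.2 -217.8   18.3  460. ] [ 733.4 -217.7   18.6  461. ]
```

View pics/s21c.png

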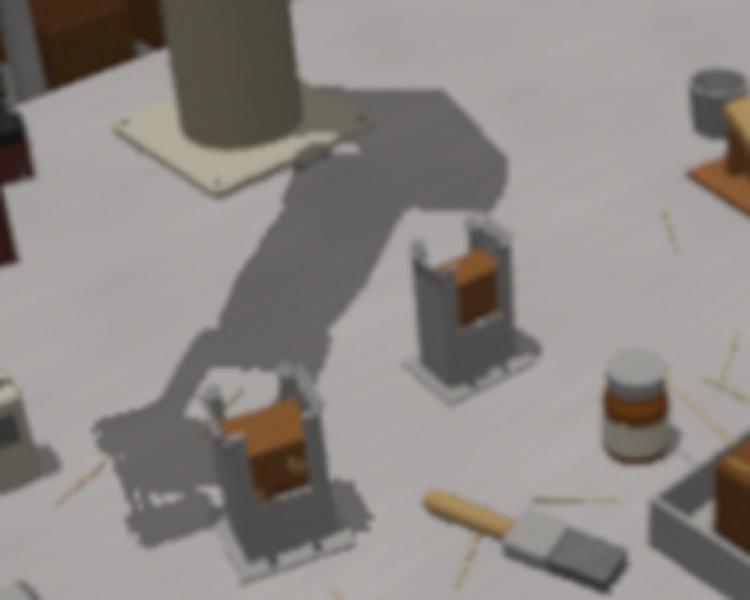

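View pics/top21.png

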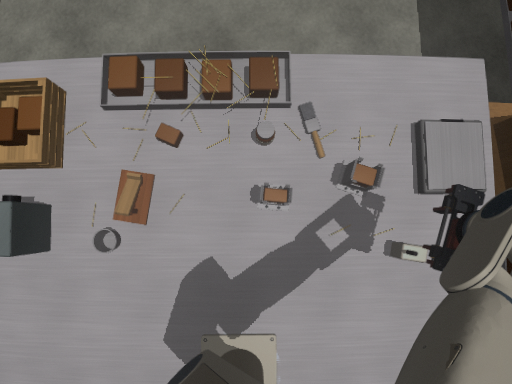

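Top view: both block tops sit at about 104 mm (seated height), level, at pixels (276,195) and (365,175). No bystander has moved, and the gripper is clear.

Run:
```python
from workcell import ctrl
print(ctrl.close_job())
```

```text
the job is handed in; nothing more can be done
None
```

Both blocks are standing in their own sleeves, seated and released. I handed the job in at about 29 s of the 69 s allowed; no verdict was reported.

- **Slim block:** I took it straight off the bench by its broad faces and lowered it into the narrow sleeve.
- **Thick block:** I lifted it off the slope by its narrow sides, stood it on the bench, and took it again by its broad faces. I then lowered it to contact in the wide sleeve (about 6 N) and released it.

**Last checks**
- **Seating:** In the top camera both block tops read 103.8–104.0 mm, against 104 mm when fully home, and they look level to about 0.02 rad.
- **Bystanders:** All five read within 1 mm of their starting places.
- **Robot:** The gripper was clear of everything, with no force on the wrist beyond noise.

**What disagreed or went less than cleanly**
- **Scene camera:** It read the block tops slightly higher, at 104.7 and 106.3 mm. It also placed the sleeves 2–4 mm away from the top camera's positions. I put this down to its calibration offset, because both blocks went in without side force.
- **Slim block grip:** The lift began before the jaws had fully closed, so I held it about 16 mm higher than planned. After it was seated the fingers slid about 9 mm down it, with about 33 N on the wrist (limit 120 N).

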